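# Fit the stop sleeve, then hold the sprung arm wound to its stop

### The arm

A 6-joint arm with a two-finger parallel gripper is mounted at the origin on a cart in front of the work surface, level with it; the furniture and walls round the work are solid. World frame = base frame: x ahead of the robot, y to its left, z up, the work surface at z = 0. Lengths are in m, angles in degrees, forces in N, time in s.
With the tool pointing down it reaches from about 0.4 to 0.825 m from the base axis. Payload 7 kg.
Tool frame: the origin (TCP) lies at the very end of the fingers, on their centre line; the grasp point (between the pads) lies 19 mm behind it; x points along the fingers, y is the direction in which the jaws open and shut, and the axes are right-handed (so a half turn about x gives the same grasp; the last joint's range is limited). The gripper opens to 88 mm and grips with 3 to 60 N. Pads are 19 mm wide; open, the fingers measure 130 mm over their backs; the gripper's body (78 mm by 193 mm) begins 47 mm behind the grasp point.
Start: joints at [92.71, 20.546, 0.682, 0, -70.136, -16.507], TCP at [0.161, 0.655, 0.202] pointing down, gripper open.
Joint ranges: [-176.03, 176.03], [-82.01, 121.73], [-58.28, 71.71], [-173.87, 95.51], [-174.79, -0.11], [-173.66, 173.66]. Speed limits (degrees/s): [136.94, 136.94, 172.46, 180, 180, 180].

### API

Orientations are given as [roll, pitch, yaw] about the fixed x, y, z axes, in that order (R = Rz(yaw) Ry(pitch) Rx(roll)).
In Python, from plant import monitor, eyes, ticket gives the robot as it stands. The module is installed in compiled form; this text tells all that it offers.
- The arm moves only by the shell command python3 -m crank 'ROWS'. ROWS is JSON, a list of rows, each an object with "linear": the shift along the world's x, y, z in units of 60 mm (1.0 is 60 mm), a list of three; "rot": the turn, a rotation vector about the world's x, y, z in units of 5 degrees (1.0 is 5 degrees), a list of three; "hand": the opening, from 0 (shut) to 1 (fully open). In form: [{"linear": [tx, ty, tz], "rot": [ax, ay, az], "hand": hand}, ...]. A call has 1 to 20 rows; each row shifts and turns the pose as measured when the row begins; what a row does not reach is not made up. A row lasts 1/8 s, in which the tool goes at most 62.5 mm and 10.7 degrees, less where a joint would pass 70% of its speed; a pose out of reach is approached as far as the arm can. A call is refused whole if a number of a shift passes 1 or a number of a turn 1, either way. A call with a gripper value outside its range is refused whole. The fingers move at their own pace and stop on an object; the grip force is fixed at half the most. Time passes only in rows, so rows that do not move let the fingers close. It gives the time, the measured TCP pose, the force and the opening at its end, in the units of the state.
- monitor.get_obs(): the state, without advancing time (a new reading comes with each control period).
- eyes.snapshot(name): name is "scene" or "top" or "wrist"; returns a dict with "image" (480x640x3 uint8, red, green, blue), "depth" (480x640 float32, m along the optical axis (not along the pixel's ray), 0 where there is no reading), "K" (3x3 intrinsics, pixels), "camera_from_world" (4x4, takes a point from world to camera coordinates); the wrist camera has in their place "hand_eye" (4x4, takes a point from camera to tool coordinates, whose origin is the TCP and whose axes are the tool frame's). Camera axes: x right, y up, looking along -z (the intrinsics and any distortion apply to the point x, -y, -z); pixel columns grow to the right and rows downward; lengths in m; the calibration is good to about 2 mm. A picture is of the moment at which its call begins: read the wrist's pose just before it.
- ticket.close_job(): hands the job in, once; it reports no verdict.
The state is a dict: "clock": time; "joint_pos": joint angles; "qvel": joint speeds; "tau": joint torques, N m; "tool_pos": TCP position; "orientation": TCP orientation; "force": force on the tool from outside, world axes, zero at the start; "moment": the same for the moment, N m; "opening": finger opening in m.
Only numpy, scipy, OpenCV 4.12 (cv2) and the standard library are available. Lean on these libraries where they do the work, as an engineer would, in place of code of your own. Each camera call takes 0.05 s, during which the arm holds its last target.

### The job

Two brass sleeves look alike, but only one fits over the stop pin of the spring-arm fixture and goes fully down onto its shoulder: find it and leave it seated there, and put the one that is too tight into the blue bin. Then, with both sleeves sorted and let go, swing the sprung arm round by its red handle until it presses firmly against the sleeve, not just touching it, and finish while still holding it there against its spring: do not let it go. Leave the spectacles, the glue bottle and the blue screwdriver where they are.

Things in the scene. Friction and masses are not known exactly. Their poses are not given: they have to be found in the camera images.
- fixture: Spring-arm fixture fixed to the table: aluminium plate 120 x 120 x 12 mm with a pivot body, a steel stop pin and a blue arm. Origin: centre of the plate's underside, on the table; z up. In its frame the pivot axis stands at (-30, 35) mm and the stop pin at (27.6, -20.6) mm. The pivot body with its spring, 32 to 42 mm across, reaches 58 mm above the table.
- pin_shoulder (a point): Foot of the stop pin: centre of the top of its round shoulder (24 mm across, 18 mm above the table, 6 mm above the plate), on which the fitting sleeve sits with its lower end. Above it the pin is 12 mm in diameter for 26 mm, then tapers to 5 mm at the tip. z up.
- pin_tip (a point): Top of the stop pin's taper, 54 mm above the table (36 mm above the shoulder).
- pivot_axis (a point): Point on the arm's vertical pivot axis at mid-height of the arm, 31 mm above the table. The arm is a flat blue bar 14 mm wide, from 26 to 36 mm above the table. At rest it points, from the pivot, 0.65 rad clockwise (seen from above) of the fixture's -y axis.
- swing_arm (a joint): Angle of the blue arm about its vertical pivot axis (rad). 0 = at rest, where a torsion spring holds it; grows counter-clockwise seen from above, towards the stop pin. It meets a seated sleeve at about 1.20 to 1.25; without one it goes on to 1.29. The spring pulls back with about 2.8 N at the handle at rest, 6.4 N at the sleeve; let go, the arm snaps back to 0.
- red_handle (a point): Upright round red handle post at the end of the arm: 14 mm in diameter, from 38 to 82 mm above the table. This point is on its axis, 62 mm above the table and 125 mm from the pivot axis, and moves with the arm; y points along the bar to the pivot.
- sleeve_1: One of two look-alike brass sleeves (plain tubes), 26 mm outside diameter, 32 mm tall, about 50 g, standing on the table. One has a 15.5 mm bore and drops onto the pin's shoulder; the other has an 11 mm bore and stops on the pin's taper, 28 mm higher. Which is which is not told: try it. Origin: centre of its lower end; z along the bore, up.
- sleeve_2: One of two look-alike brass sleeves (plain tubes), 26 mm outside diameter, 32 mm tall, about 50 g, standing on the table. One has a 15.5 mm bore and drops onto the pin's shoulder; the other has an 11 mm bore and stops on the pin's taper, 28 mm higher. Which is which is not told: try it. Origin: centre of its lower end; z along the bore, up.
- reject_bin: Small open blue bin, loose on the table, 60 (x) x 85 (y) x 28 mm tall, walls 2 mm, floor 2 mm thick, about 0.3 kg. Origin: centre of its underside; z up.
- spectacles: Black spectacles lying on the table, 48 x 144 x 44 mm; bystander. Origin: centre of the underside.
- glue_bottle: White glue bottle with yellow label, 35 mm across, 98 mm tall, standing; bystander. Origin: centre of its foot.
- screwdriver: Thin blue-handled screwdriver lying on the table, 148 mm long, 13 mm thick; bystander. Origin: middle of its underside.

How it is judged (in metres and radians):
On the way, in this order (a step that is already met when the one before it is completed fails the run):
1. the fitting sleeve sits on the pin's shoulder and the tight one lies in the blue bin, both let go, with the arm not yet wound (horizontal distance between sleeve_1 and pin_shoulder below 0.004 m and z of sleeve_1 in the frame of pin_shoulder between -0.004 and 0.004 m and angle between sleeve_1's own z axis and vertical below 0.12 rad and x of sleeve_2 in the frame of reject_bin between -0.03 and 0.03 m and y of sleeve_2 in the frame of reject_bin between -0.042 and 0.042 m and z of sleeve_2 in the frame of reject_bin between -0.002 and 0.045 m and contact force between the fingers and sleeve_1 below 0.3 N and contact force between the fingers and sleeve_2 below 0.3 N and value of joint swing_arm below 0.6 rad), for 0.2 s.
2. the arm is wound round until it bears against the seated sleeve (value of joint swing_arm between 1.14 and 1.27 rad and contact force between swing_arm and sleeve_1 above 2 N and contact force between the fingers and swing_arm above 1.5 N), for 0.2 s.
At the end, for the whole second after the job is handed in: The fitting sleeve is on the stop pin, its lower end within 4 mm of the shoulder, centred within 4 mm and upright within 0.12 rad; the tight sleeve is in the blue bin; the fingers (at least 1.5 N) hold the arm at 1.14 to 1.27 rad, still, pressing on the sleeve with at least 2 N (all of step 2 and horizontal distance between sleeve_1 and pin_shoulder below 0.004 m and z of sleeve_1 in the frame of pin_shoulder between -0.004 and 0.004 m and angle between sleeve_1's own z axis and vertical below 0.12 rad and x of sleeve_2 in the frame of reject_bin between -0.03 and 0.03 m and y of sleeve_2 in the frame of reject_bin between -0.042 and 0.042 m and z of sleeve_2 in the frame of reject_bin between -0.002 and 0.045 m and velocity of joint swing_arm between -0.1 and 0.1 rad/s); the arm keeps its last pose, push and grip.
It fails at once if the spectacles moved by more than 3 cm (distance of spectacles from where it was at the start of the episode above 0.03 m).
It fails at once if the glue bottle moved or knocked over (distance of glue_bottle from where it was at the start of the episode above 0.03 m or angle between glue_bottle's own z axis and vertical above 0.5 rad).
It fails at once if the screwdriver moved by more than 3 cm (distance of screwdriver from where it was at the start of the episode above 0.03 m).
It also fails if it takes over 72 s, if anything falls off the work surface, if the arm or the gripper's body presses on something with over 40 N, if the wrist force passes 120 N, or if a joint passes its speed limit or range.

## Working session

There is one attempt and no reset: what is moved stays moved. The work goes in short steps, Python scripts to look and compute and a shell command to move; the robot and the scene stay as the last step left them, time stands still between calls to the robot, and variables do not carry over. Pictures are saved under pics/ and viewed, and the job is handed in when it is done.

```bash
mkdir -p pics; ls
python3 - <<'E'
from plant import monitor, eyes
import cv2,numpy as np
print(monitor.get_obs())
for n in ["scene","top","wrist"]:
    s=eyes.snapshot(n); cv2.imwrite(f"pics/{n}0.png",s["image"][:,:,::-1]); np.savez(f"{n}0.npz",**s)
    print(n,s["K"].tolist(),s.keys())
    print(s.get("camera_from_world",s.get("hand_eye")).round(4).tolist(), (s["depth"]>0).mean())
E
```

```text
pics
{'clock': 0.0, 'joint_pos': array([ 9.27108617e+01,  2.05927697e+01,  6.34422184e-01, -2.14542217e-02,
       -7.01358007e+01, -1.65065804e+01]), 'qvel': array([ 0.03826352, -0.04604368,  0.03264649, -0.09144827, -0.04636723,
       -0.00134568]), 'tau': array([ 6.94095743e-04, -5.82722998e+01,  2.93055189e+01,  6.99753240e+00,
        7.03173835e-03, -1.36252502e-04]), 'tool_pos': array([0.16085919, 0.65500919, 0.20150839]), 'orientation': array([ 94.41716897,  89.90371506, -99.38585631]), 'force': array([-0.34335037,  0.64984749,  0.25347949]), 'moment': array([-0.00656372, -0.00791205,  0.01955866]), 'opening': 0.0872482754636841}
scene [[567.6092029215104, 0.0, 315.54673788609836], [0.0, 567.6092029215104, 231.27289290766393], [0.0, 0.0, 1.0]] dict_keys(['image', 'depth', 'K', 'camera_from_world'])
[[0.5276, -0.8493, 0.0181, -0.4568], [0.6065, 0.3915, 0.692, -0.2968], [-0.5948, -0.3541, 0.7217, -0.8172], [0.0, 0.0, 0.0, 1.0]] 0.9959733072916667
top [[446.0615653900246, 0.0, 327.1382312056774], [0.0, 446.0615653900246, 227.3974795223023], [0.0, 0.0, 1.0]] dict_keys(['image', 'depth', 'K', 'camera_from_world'])
[[0.0195, -0.9995, 0.025, -0.2397], [0.9812, 0.0239, 0.1916, -0.5466], [-0.1921, 0.0208, 0.9812, -0.8177], [0.0, 0.0, 0.0, 1.0]] 0.99599609375
wrist [[346.58957491083976, 0.0, 315.3205601525062], [0.0, 346.58957491083976, 237.1059758222136], [0.0, 0.0, 1.0]] dict_keys(['image', 'depth', 'K', 'hand_eye'])
[[-0.0005, 0.2588, -0.9659, -0.1808], [1.0, 0.0005, -0.0004, 0.0], [0.0003, -0.9659, -0.2588, -0.0689], [0.0, 0.0, 0.0, 1.0]] 0.9783040364583333
```

View pics/scene0.png

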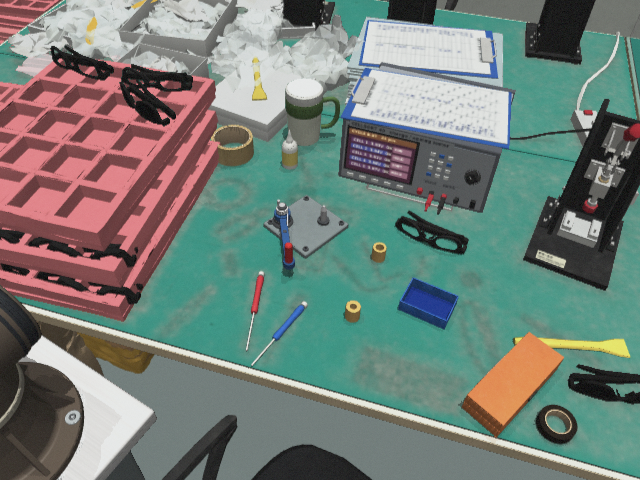

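View pics/top0.png

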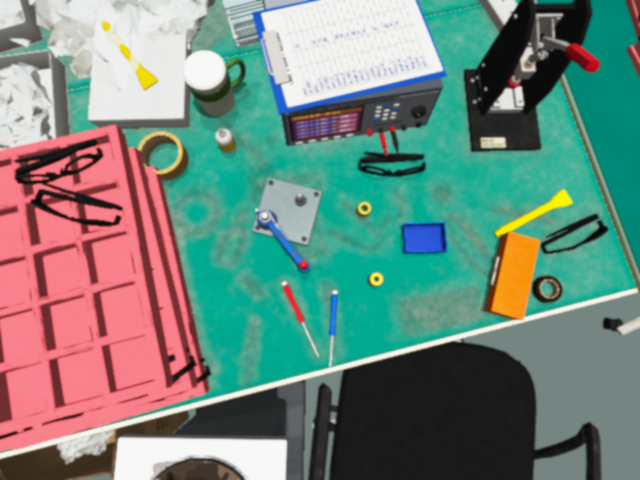

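View pics/wrist0.png

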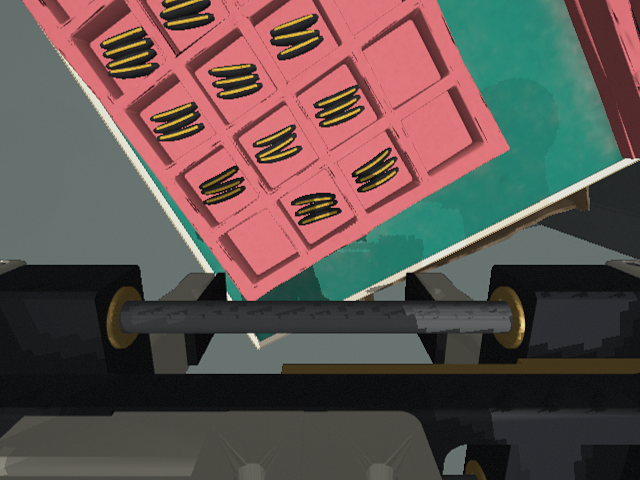

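```bash
cat > h.py <<'E'
import numpy as np, cv2
from scipy.spatial.transform import Rotation as R
def wfc(s,obs=None):
    if "camera_from_world" in s: return np.linalg.inv(s["camera_from_world"])
    T=np.eye(4); T[:3,:3]=R.from_euler("xyz",obs["orientation"],degrees=True).as_matrix(); T[:3,3]=obs["tool_pos"]
    return T@s["hand_eye"]
def ray(s,px,z,obs=None):
    W=wfc(s,obs);K=s["K"]
    d=W[:3,:3]@np.array([(px[0]-K[0,2])/K[0,0],-(px[1]-K[1,2])/K[1,1],-1.])
    o=W[:3,3]; return o+d*(z-o[2])/d[2]
def dep(s,px,obs=None):
    W=wfc(s,obs);K=s["K"];u,v=px;D=s["depth"][int(round(v)),int(round(u))]
    return W[:3,:3]@(D*np.array([(u-K[0,2])/K[0,0],-(v-K[1,2])/K[1,1],-1.]))+W[:3,3]
def cloud(s,obs=None):
    W=wfc(s,obs);K=s["K"];v,u=np.mgrid[:480,:640];D=s["depth"]
    P=np.stack([D*(u-K[0,2])/K[0,0],-D*(v-K[1,2])/K[1,1],-D],-1)
    return P@W[:3,:3].T+W[:3,3]
E
python3 - <<'E'
from h import *
T=dict(np.load("top0.npz")); S=dict(np.load("scene0.npz"))
for n,s,p in [("tab",T,(364,320)),("pin",T,(300,199)),("pivot",T,(264,215)),("handle",T,(303,265)),("s far",T,(364,209)),("s near",T,(376,279)),("bin",T,(424,238)),("glue",T,(225,137)),("spec",T,(392,160)),("pinS",S,(323,208)),("handleS",S,(288,246)),("sdr tip",T,(331,365)),("sdr h",T,(335,292)),("red",T,(284,283)),("redtip",T,(318,356))]:
    print(n,dep(s,p).round(3),ray(s,p,0).round(3))
# sleeves tops & bin by colour
for n,s in (("top",T),("scene",S)):
    hsv=cv2.cvtColor(s["image"],cv2.COLOR_RGB2HSV)
    m=cv2.inRange(hsv,(15,90,90),(32,255,255)); 
    c,_=cv2.findContours(m,cv2.RETR_EXTERNAL,cv2.CHAIN_APPROX_NONE)
    for k in c:
        if 40<cv2.contourArea(k)<600:
            (x,y),r=cv2.minEnclosingCircle(k); print(n,x,y,r,ray(s,(x,y),.032).round(4))
    C=cloud(s); 
    m=cv2.inRange(hsv,(105,120,60),(128,255,255))
    c,_=cv2.findContours(m,cv2.RETR_EXTERNAL,cv2.CHAIN_APPROX_NONE)
    for k in c:
        if 300<cv2.contourArea(k):print(n,"blue",cv2.minAreaRect(k),ray(s,cv2.minAreaRect(k)[0],.014).round(3))
im=T["image"][:,:,::-1]
a=[cv2.resize(im[y-20:y+20,x-20:x+20],(390,390),interpolation=2) for x,y in((364,209),(376,279))]
cv2.imwrite("pics/z0.png",np.hstack(a))
cv2.imwrite("pics/z1.png",cv2.resize(im[150:300,230:470],None,fx=3.3,fy=3.3))
E
```

```text
tab [ 0.375 -0.306  0.003] [ 0.375 -0.307  0.   ]
pin [ 0.611 -0.172  0.041] [ 0.622 -0.17   0.   ]
pivot [ 0.384 -0.21   0.913] [ 0.586 -0.096  0.   ]
handle [ 0.474 -0.184  0.083] [ 0.483 -0.181  0.   ]
s far [ 0.603 -0.305  0.003] [ 0.604 -0.306  0.   ]
s near [ 0.457 -0.331  0.002] [ 0.458 -0.331  0.   ]
bin [ 0.544 -0.43   0.005] [ 0.545 -0.432  0.   ]
glue [ 0.731 -0.018  0.062] [ 0.756 -0.004  0.   ]
spec [ 0.71  -0.364  0.013] [ 0.714 -0.366  0.   ]
pinS [ 0.615 -0.171  0.051] [ 0.661 -0.145  0.   ]
handleS [ 0.474 -0.186  0.082] [ 0.535 -0.143  0.   ]
sdr tip [ 0.288 -0.242  0.009] [ 0.287 -0.242  0.   ]
sdr h [ 0.429 -0.247  0.011] [ 0.429 -0.247  0.   ]
red [ 0.445 -0.144  0.011] [ 0.445 -0.143  0.   ]
redtip [ 0.304 -0.216  0.009] [ 0.304 -0.216  0.   ]
top 91.5 454.0 35.71074295043945 [0.1284 0.19   0.032 ]
top 549.5 288.5 10.12432861328125 [ 0.4436 -0.672   0.032 ]
top 375.5 279.0 6.800835609436035 [ 0.455  -0.3257  0.032 ]
top 363.6153869628906 208.8076934814453 6.722072124481201 [ 0.5967 -0.3016  0.032 ]
top 227.6666717529297 144.3333282470703 6.871948719024658 [ 0.72
[... 543 characters left out ...]
 -0.289  0.014]
scene 353.0 311.0 10.440406799316406 [ 0.4485 -0.3318  0.032 ]
scene 379.0 252.0 9.486932754516602 [ 0.589  -0.3075  0.032 ]
scene 289.0 157.5 8.90234661102295 [ 0.7263 -0.0188  0.032 ]
scene 233.3360595703125 145.6639404296875 21.734638214111328 [0.6938 0.1061 0.032 ]
scene 258.5555419921875 92.27777862548828 9.389657020568848 [0.8961 0.1842 0.032 ]
scene 91.0 24.0 7.615873336791992 [0.9192 0.7886 0.032 ]
scene blue ((427.5889892578125, 301.9952392578125), (52.19325256347656, 35.725860595703125), 23.498565673828125) [ 0.547 -0.426  0.014]
scene blue ((425.49200439453125, 116.69969177246094), (168.98487854003906, 56.115135192871094), 2.2906100749969482) [ 1.053 -0.194  0.014]
```

View pics/z0.png

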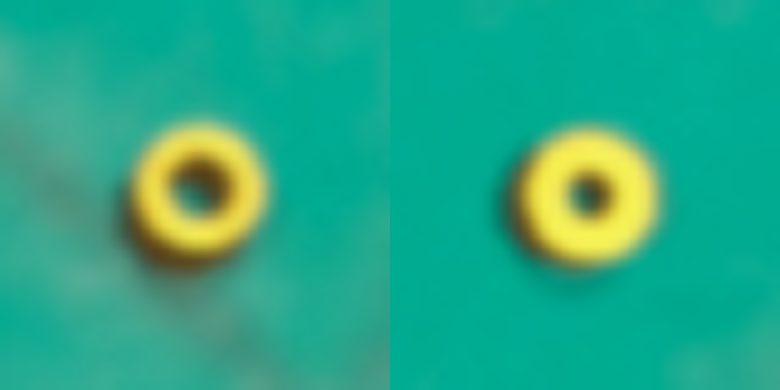

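View pics/z1.png

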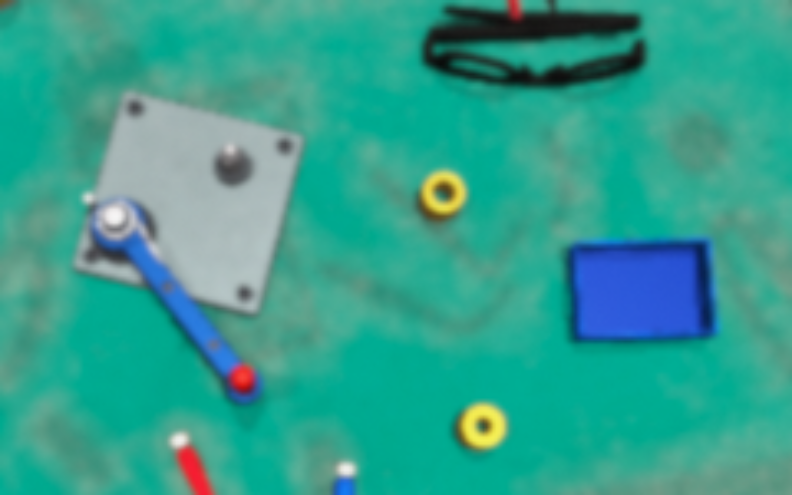

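Run:
```python
from h import *
T=dict(np.load("top0.npz")); S=dict(np.load("scene0.npz"))
C=np.vstack([cloud(T).reshape(-1,3),cloud(S).reshape(-1,3)])
def q(n,x0,x1,y0,y1):
    m=(C[:,0]>x0)&(C[:,0]<x1)&(C[:,1]>y0)&(C[:,1]<y1); z=C[m,2]; print(n,m.sum(),np.percentile(z,[1,50,99,100]).round(3))
q("tray",.1,.7,.15,.7); q("corr",.3,.6,.0,.3); q("psu",.72,1,-.45,-.1);q("psu front",.72,.8,-.45,-.1);q("work",.35,.7,-.5,0);q("r",.3,.7,-.55,-.38)
o=R.from_euler("xyz",[94.41716897,89.90371506,-99.38585631],degrees=True).as_matrix();print(o.round(3))
print("cam off",(o@np.array([-.1808,0,-.0689])).round(3))
# pivot, pin, handle
for z in (.058,.06,.065): print("pivot",z,ray(T,(264.5,215),z).round(4),ray(S,(281,205),z).round(4))
print("pin",ray(T,(300,198.5),.054).round(4),ray(S,(323,206),.054).round(4))
print("handle",ray(T,(303,264.5),.082).round(4),ray(S,(288.5,245),.082).round(4))
# plate corners from z1 -> top pixels
for x,y in ((128,92),(302,136),(258,314),(75,268)):
    print(ray(T,(230+x/3.3,150+y/3.3),.012).round(4))
cv2.imwrite("pics/z2.png",cv2.resize(S["image"][170:340,250:430,::-1],None,fx=3.5,fy=3.5,interpolation=2))
```

```text
tray 59644 [-0.752  0.152  0.216  0.226]
corr 66135 [-0.753  0.15   0.207  0.225]
psu 49111 [-0.     0.164  0.18   0.187]
psu front 26807 [-0.001  0.11   0.18   0.183]
work 94321 [-0.753  0.002  0.913  0.913]
r 37976 [-0.752  0.002  0.027  0.045]
[[-0.    -0.239 -0.971]
 [-0.002 -0.971  0.239]
 [-1.     0.002 -0.   ]]
cam off [ 0.067 -0.016  0.181]
pivot 0.058 [ 0.573  -0.1045  0.058 ] [ 0.5724 -0.1036  0.058 ]
pivot 0.06 [ 0.5726 -0.1048  0.06  ] [ 0.5707 -0.1049  0.06  ]
pivot 0.065 [ 0.5715 -0.1054  0.065 ] [ 0.5664 -0.1079  0.065 ]
pin [ 0.6092 -0.1727  0.054 ] [ 0.6172 -0.17    0.054 ]
handle [ 0.475  -0.1834  0.082 ] [ 0.4765 -0.1853  0.082 ]
[ 0.6631 -0.1042  0.012 ]
[ 0.6371 -0.2153  0.012 ]
[ 0.5225 -0.1906  0.012 ]
[ 0.5487 -0.0765  0.012 ]
```

View pics/z2.png

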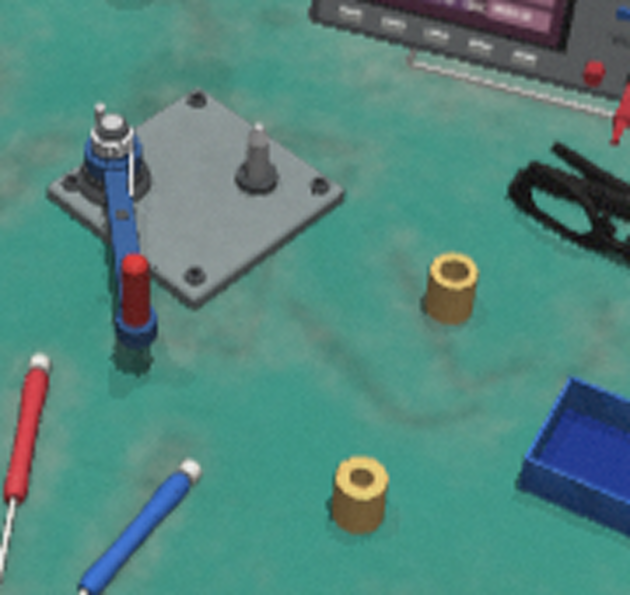

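```bash
python3 -m crank '[{"linear":[0,0,1],"rot":[0,0,0],"hand":1},{"linear":[0,0,1],"rot":[0,0,0],"hand":1},{"linear":[0,0,1],"rot":[0,0,0],"hand":1},{"linear":[0.97,-1,0],"rot":[0,0,0],"hand":1},{"linear":[0.97,-1,0],"rot":[0,0,0],"hand":1},{"linear":[0.97,-1,0],"rot":[0,0,0],"hand":1},{"linear":[0.97,-1,0],"rot":[0,0,0],"hand":1},{"linear":[0.97,-1,0],"rot":[0,0,0],"hand":1}]'
```

```text
clock: 1.15
tool_pos: [0.3789, 0.4259, 0.3815]
orientation: [100.9, 89.6, -92.6]
force: [0.9, 0.9, -0.2]
opening: 0.0878
```

```bash
python3 -m crank '[{"linear":[0.7,-1,0],"rot":[0,0,0],"hand":1},{"linear":[0.5,-1,0],"rot":[0,0,0],"hand":1},{"linear":[0.5,-1,0],"rot":[0,0,0],"hand":1},{"linear":[0.3,-1,0],"rot":[0,0,0],"hand":1},{"linear":[0.3,-1,0],"rot":[0,0,0],"hand":1},{"linear":[0.3,-1,0],"rot":[0,0,0],"hand":1},{"linear":[0.3,-1,0],"rot":[0,0,0],"hand":1},{"linear":[0.3,-1,0],"rot":[0,0,0],"hand":1},{"linear":[0.3,-1,0],"rot":[0,0,0],"hand":1},{"linear":[0,-1,0],"rot":[0,0,0],"hand":1},{"linear":[0,-1,0],"rot":[0,0,0],"hand":1},{"linear":[0,0,0],"rot":[0,0,0],"hand":1}]'
cat > look.py <<'E'
import sys
from h import *
from plant import monitor,eyes
def grab(name,tag):
    o=monitor.get_obs(); s=eyes.snapshot(name); cv2.imwrite(f"pics/{tag}.png",s["image"][:,:,::-1])
    np.savez(f"{tag}.npz",**s,**{k:o[k] for k in("tool_pos","orientation")}); return s,o
if __name__=="__main__":
    s,o=grab(sys.argv[1],sys.argv[2]); M=R.from_euler("xyz",o["orientation"],degrees=True).as_matrix()
    print(o["clock"],o["tool_pos"].round(4),o["joint_pos"].round(1),"force",o["force"].round(1),o["opening"]); print(M.round(3))
E
python3 look.py wrist w1
```

```text
clock: 2.65
tool_pos: [0.5752, -0.2248, 0.3771]
orientation: [67.8, 89.4, -125.8]
force: [-1.0, -1.1, -0.5]
opening: 0.0874
2.65 [ 0.5752 -0.2248  0.3771] [ -2.9  12.   10.7   0.5 -89.1  79.3] force [-1.  -1.1 -0.5] 0.08743516645212032
[[-0.006 -0.236 -0.972]
 [-0.009 -0.972  0.236]
 [-1.     0.01   0.004]]
```

View pics/w1.png

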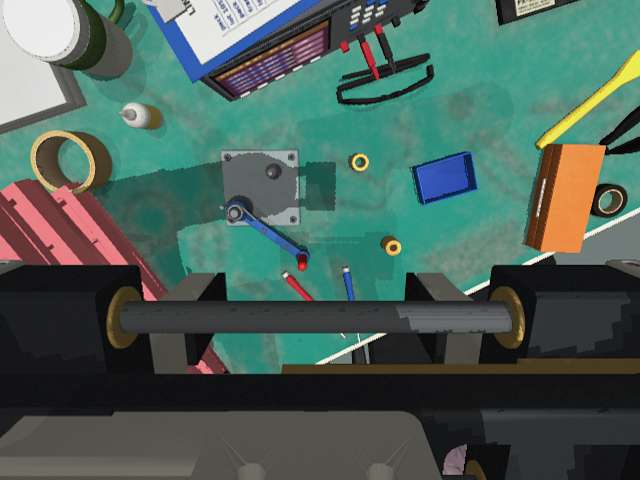

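```bash
cat > m.py <<'E'
import sys
from h import *
def meas(tag):
    s=dict(np.load(tag+".npz")); 
    hsv=cv2.cvtColor(s["image"],cv2.COLOR_RGB2HSV)
    C=cloud(s,s)
    m=cv2.inRange(hsv,(15,90,90),(32,255,255)); c,_=cv2.findContours(m,cv2.RETR_EXTERNAL,cv2.CHAIN_APPROX_NONE)
    for k in c:
        if 60<cv2.contourArea(k)<2500:
            (x,y),(a,b),_=cv2.minAreaRect(k);print("brass",round(x,1),round(y,1),round(a),round(b),ray(s,(x,y),.032,s)[:2].round(4))
            q=np.zeros(m.shape,np.uint8);cv2.drawContours(q,[k],-1,1,-1);P=C[q>0];P=P[(P[:,2]>.02)&(P[:,2]<.12)];P=P[P[:,2]>P[:,2].max()-.006]; print("   top pts",len(P),((P.min(0)+P.max(0))/2).round(4)) if len(P) else 0
    m=cv2.inRange(hsv,(105,120,50),(128,255,255)); c,_=cv2.findContours(m,cv2.RETR_EXTERNAL,cv2.CHAIN_APPROX_NONE)
    for k in c:
        if 600<cv2.contourArea(k)<8000:
            r=cv2.minAreaRect(k);print("blue",np.round(r[0]+r[1],1),ray(s,r[0],.02,s)[:2].round(4))
    m=cv2.inRange(hsv,(0,150,60),(6,255,255))|cv2.inRange(hsv,(174,150,60),(180,255,255)); P=C[(m>0)]; P=P[(P[:,2]>.072)&(P[:,2]<.095)&(abs(P[:,0]-.5)<.15)&(abs(P[:,1]+.18)<.15)]; print("handle",len(P),P.mean(0).round(4) if len(P) else 0)
    P=C.reshape(-1,3);P=P[(np.hypot(P[:,0]-.6148,P[:,1]+.1733)<.015)&(P[:,2]>.035)&(P[:,2]<.06)]; print("pin",len(P),P.mean(0).round(4) if len(P) else 0)
if __name__=="__main__": meas(sys.argv[1])
E
python3 m.py w1
python3 - <<'E'
from h import *
s=dict(np.load("w1.npz"))
print(ray(s,(360,162),.032,s),ray(s,(272,171),.054,s),ray(s,(302,260),.082,s),ray(s,(235,206),.06,s))
E
```

```text
brass 112.5 320.5 53 11 [0.4436 0.1521]
[ 0.59951215 -0.30284082  0.032     ] [ 0.61881796 -0.17521751  0.054     ] [ 0.48753941 -0.1869233   0.082     ] [ 0.58362771 -0.11057144  0.06      ]Traceback (most recent call last):
  File "m.py", line 18, in <module>
    if __name__=="__main__": meas(sys.argv[1])
                             ~~~~^^^^^^^^^^^^^
  File "m.py", line 11, in meas
    q=np.zeros(m.shape,np.uint8);cv2.drawContours(q,[k],-1,1,-1);P=C[q>0];P=P[(P[:,2]>.02)&(P[:,2]<.12)];P=P[P[:,2]>P[:,2].max()-.006]; print("   top pts",len(P),((P.min(0)+P.max(0))/2).round(4)) if len(P) else 0
                                                                                                                    ~~~~~~~~~~^^
    return umr_maximum(a, axis, None, out, keepdims, initial, where)
ValueError: zero-size array to reduction operation maximum which has no identity
```

```bash
sed -i 's/P=P\[P\[:,2\]>P\[:,2\].max()-.006\];/P=P[P[:,2]>(P[:,2].max() if len(P) else 0)-.006];/' m.py; python3 -m crank '[{"linear":[-0.67,-0.57,-0.98],"rot":[0,0,0],"hand":1},{"linear":[-0.67,-0.57,-0.98],"rot":[0,0,0],"hand":1},{"linear":[-0.67,-0.57,-0.98],"rot":[0,0,0],"hand":1},{"linear":[0,0,0],"rot":[0,0,0],"hand":1},{"linear":[0,0,0],"rot":[0,0,0],"hand":1}]'; python3 look.py wrist w2; python3 m.py w2; python3 m.py w1; python3 m.py top0
```

```text
clock: 3.32
tool_pos: [0.4783, -0.3009, 0.2348]
orientation: [83.1, 89.5, -110.1]
force: [0.9, 0.5, 0.3]
opening: 0.0877
3.325 [ 0.4783 -0.3009  0.2348] [-12.    9.  -10.9   0.5 -70.2  88.6] force [0.9 0.5 0.3] 0.0876945783817178
[[-0.003 -0.229 -0.973]
 [-0.008 -0.973  0.229]
 [-1.     0.008  0.001]]
brass 518.2 316.6 55 11 [ 0.2887 -0.514 ]
brass 113.0 318.3 12 57 [ 0.4022 -0.0319]
brass 340.5 219.0 24 21 [ 0.4588 -0.3274]
   top pts 307 [ 0.456  -0.3272  0.0302]
brass 289.0 95.0 26 24 [ 0.5988 -0.3032]
   top pts 319 [ 0.5987 -0.303   0.03  ]
brass 590.5 38.6 18 124 [ 0.581  -0.6094]
   top pts 1 [ 0.5557 -0.5917  0.0209]
blue [169.2 202.1 125.7  19.4] [ 0.5208 -0.1408]
blue [414.3 121.   57.5  88.6] [ 0.5439 -0.4287]
handle 153 [ 0.4778 -0.1854  0.0788]
pin 159 [ 0.615  -0.1739  0.0457]
brass 112.5 320.5 53 11 [0.4436 0.1521]
brass 518.7 315.7 49 10 [ 0.2875 -0.5117]
brass 392.5 247.5 15 15 [ 0.4571 -0.3261]
   top pts 159 [ 0.4561 -0.3269  0.0305]
brass 359.5 162.0 16 17 [ 0.5997 -0.3021]
   top pts 150 [ 0.5991 -0.3029  0.0297]
brass 63.0 162.0 62 64 [0.7032 0.1229]
   top pts 
[... 379 characters left out ...]
 13 [ 0.4437 -0.6781]
   top pts 17 [ 0.4455 -0.6859  0.0215]
brass 375.5 279.0 12 13 [ 0.455  -0.3257]
   top pts 101 [ 0.4551 -0.3268  0.0324]
brass 363.8 208.8 12 13 [ 0.5969 -0.3019]
   top pts 52 [ 0.5984 -0.3032  0.0337]
brass 228.8 146.6 8 13 [ 0.7222 -0.0208]
   top pts 17 [ 0.7257 -0.0208  0.044 ]
brass 162.6 150.8 43 38 [0.7091 0.1145]
   top pts 1 [0.6861 0.1378 0.1003]
brass 144.1 75.1 24 17 [0.8778 0.1688]
   top pts 4 [0.8747 0.1672 0.0709]
brass 125.6 51.5 19 7 [0.9318 0.2134]
   top pts 45 [0.9116 0.2005 0.0647]
blue [424.4 237.7  28.5  42.6] [ 0.5422 -0.4275]
blue [357.5  92.2  39.4 176. ] [ 0.8597 -0.2886]
handle 33 [ 0.4756 -0.1832  0.0811]
pin 33 [ 0.6145 -0.1718  0.0471]
```

View pics/w2.png

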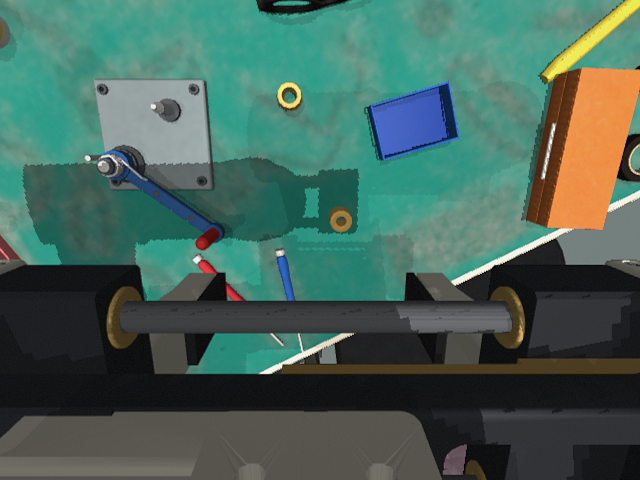

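```bash
python3 -m crank '[{"linear":[-0.2,-0.22,-0.9],"rot":[0,0,0],"hand":0.7},{"linear":[-0.18,-0.22,-0.9],"rot":[0,0,0],"hand":0.7},{"linear":[0,0,-0.9],"rot":[0,0,0],"hand":0.7},{"linear":[0,0,0],"rot":[0,0,0],"hand":0.7},{"linear":[0,0,0],"rot":[0,0,0],"hand":0.7}]'; python3 look.py wrist w3; python3 m.py w3
```

```text
clock: 4.0
tool_pos: [0.4658, -0.3259, 0.0776]
orientation: [146.4, 89.0, -46.3]
force: [-0.3, -0.2, 1.6]
opening: 0.0616
4.0 [ 0.4658 -0.3259  0.0776] [-14.9  16.5 -23.5   0.7 -49.2  91.7] force [-0.3 -0.2  1.6] 0.061583803654402726
[[ 0.012 -0.22  -0.975]
 [-0.013 -0.975  0.22 ]
 [-1.     0.01  -0.015]]
brass 460.9 317.4 59 12 [ 0.3926 -0.4177]
brass 169.6 317.4 11 59 [ 0.4399 -0.2138]
brass 319.5 256.5 43 35 [ 0.4603 -0.3282]
   top pts 836 [ 0.4564 -0.3272  0.0299]
brass 232.0 52.5 57 42 [ 0.596  -0.3051]
   top pts 1044 [ 0.5989 -0.303   0.0303]
blue [ 52.7 238.1 140.1  26.8] [ 0.5121 -0.1467]
handle 0 0
pin 237 [ 0.6143 -0.1759  0.039 ]
```

View pics/w3.png

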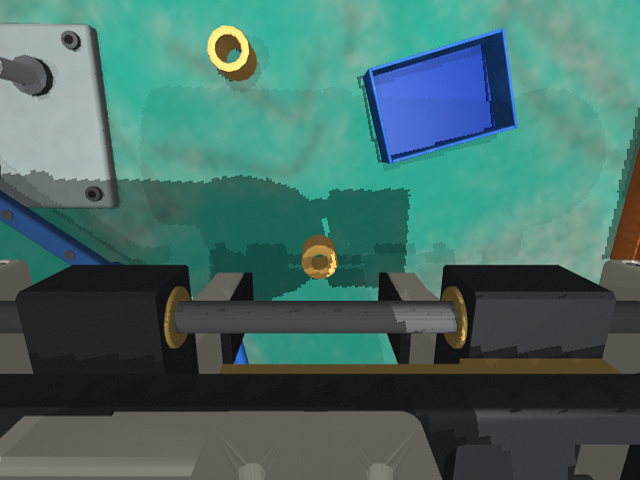

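```bash
python3 -m crank '[{"linear":[-0.16,-0.02,-0.4],"rot":[0.15,0.14,0],"hand":0.7},{"linear":[0,0,-0.4],"rot":[0,0,0],"hand":0.7},{"linear":[0,0,0],"rot":[0,0,0],"hand":0.7},{"linear":[0,0,0],"rot":[0,0,0],"hand":0.7}]'; python3 look.py wrist w4; python3 m.py w4|grep -A1 brass
```

```text
clock: 4.55
tool_pos: [0.46, -0.328, 0.0339]
orientation: [-177.7, 89.5, -10.3]
force: [0.6, 0.2, -0.6]
opening: 0.0613
4.55 [ 0.46   -0.328   0.0339] [-15.7  19.6 -25.7  -0.1 -44.2  93.1] force [ 0.6  0.2 -0.6] 0.061285307855639466
[[ 0.009 -0.219 -0.976]
 [-0.002 -0.976  0.219]
 [-1.    -0.    -0.009]]
brass 170.2 318.0 11 58 [ 0.4505 -0.2395]
brass 460.1 317.4 59 12 [ 0.414  -0.4039]
brass 316.4 270.3 44 54 [ 0.4606 -0.3288]
   top pts 1241 [ 0.4562 -0.3271  0.0298]
```

```bash
python3 -m crank '[{"linear":[-0.07,0.02,-0.25],"rot":[0,0.1,0],"hand":0.7},{"linear":[0,0,-0.2],"rot":[0,0,0],"hand":0.7},{"linear":[0,0,0],"rot":[0,0,0],"hand":0.7},{"linear":[0,0,0],"rot":[0,0,0],"hand":0.7}]'
```

```text
clock: 5.1
tool_pos: [0.4559, -0.3267, 0.006]
orientation: [127.0, 89.9, -65.6]
force: [-0.1, 0.6, 1.0]
opening: 0.0613
```

Close, and lift once gripped.

```bash
python3 -m crank '[{"linear":[0,0,0.03],"rot":[0,0,0],"hand":0},{"linear":[0,0,0],"rot":[0,0,0],"hand":0},{"linear":[0,0,0],"rot":[0,0,0],"hand":0},{"linear":[0,0,0],"rot":[0,0,0],"hand":0},{"linear":[0,0,0],"rot":[0,0,0],"hand":0},{"linear":[0,0,0.3],"rot":[0,0,0],"hand":0},{"linear":[0,0,0.6],"rot":[0,0,0],"hand":0},{"linear":[0,0,0.6],"rot":[0,0,0],"hand":0},{"linear":[0,0,0],"rot":[0,0,0],"hand":0}]'; python3 look.py wrist w5;python3 m.py w5
```

```text
clock: 6.22
tool_pos: [0.4557, -0.3267, 0.1007]
orientation: [115.6, 89.9, -77.1]
force: [1.0, 0.3, -0.9]
opening: 0.0004
6.225 [ 0.4557 -0.3267  0.1007] [-15.6  14.9 -21.9   0.1 -53.2  92.9] force [ 1.   0.3 -0.9] 0.0004303203849330309
[[ 0.    -0.218 -0.976]
 [-0.002 -0.976  0.218]
 [-1.     0.002 -0.001]]
brass 427.0 361.5 5 78 [ 0.3338 -0.3941]
brass 330.5 317.5 59 3 [ 0.3906 -0.3248]
brass 300.0 317.5 4 59 [ 0.3959 -0.3011]
brass 635.5 239.5 25 7 [ 0.4033 -0.5609]
   top pts 105 [ 0.4072 -0.5528  0.0419]
brass 315.5 235.0 38 33 [ 0.4593 -0.3279]
   top pts 712 [ 0.4561 -0.3271  0.0295]
brass 235.0 43.5 53 39 [ 0.5959 -0.3051]
   top pts 885 [ 0.5988 -0.3029  0.0305]
brass 631.5 16.0 28 15 [ 0.556  -0.5563]
blue [ 66.9 211.3 173.2  30.7] [ 0.5162 -0.1459]
handle 449 [ 0.4778 -0.1864  0.0781]
pin 592 [ 0.6148 -0.1742  0.0447]
```

View pics/w5.png

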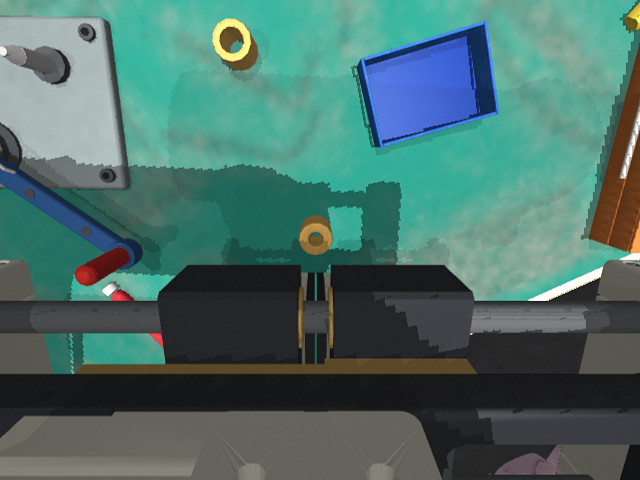

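```bash
python3 -m crank '[{"linear":[0,0,0],"rot":[0,0,0],"hand":0.6},{"linear":[0,0,0],"rot":[0,0,0],"hand":0.6},{"linear":[0,0,0],"rot":[0,0,0],"hand":0.6},{"linear":[0,0,0],"rot":[0,0,0],"hand":0.6}]';  python3 -m crank '[{"linear":[0,0,-0.5],"rot":[0,0,0],"hand":0.6},{"linear":[0,0,-0.5],"rot":[0,0,0],"hand":0.6},{"linear":[0,0,-0.5],"rot":[0,0,0],"hand":0.6},{"linear":[0,0,0],"rot":[0,0,0],"hand":0.6},{"linear":[0,0,0],"rot":[0,0,0],"hand":0.6}]'
```

```text
clock: 6.78
tool_pos: [0.4529, -0.3255, 0.0963]
orientation: [4.3, 89.6, 171.6]
force: [-0.2, -0.2, 0.4]
opening: 0.0351
clock: 7.4
tool_pos: [0.4538, -0.326, 0.0049]
orientation: [13.4, 89.7, -179.2]
force: [0.8, 0.1, 0.7]
opening: 0.0523
```

```bash
python3 -m crank '[{"linear":[0.03,-0.02,0.04],"rot":[0,0,0],"hand":0.0},{"linear":[0,0,0],"rot":[0,0,0],"hand":0.0},{"linear":[0,0,0],"rot":[0,0,0],"hand":0.0},{"linear":[0,0,0],"rot":[0,0,0],"hand":0.0}]';python3 look.py scene s5; python3 -c "
import cv2;i=cv2.imread('pics/s5.png');cv2.imwrite('pics/s5z.png',cv2.resize(i[200:380,240:480],None,fx=3,fy=3))"
```

```text
clock: 7.9
tool_pos: [0.4579, -0.3281, 0.0109]
orientation: [105.7, 89.9, -86.9]
force: [-1.0, 0.2, 0.2]
opening: 0.0184
7.9 [ 0.4579 -0.3281  0.0109] [-15.6  21.5 -26.8   0.2 -41.7  92.9] force [-1.   0.2  0.2] 0.018402793091773364
[[ 0.    -0.218 -0.976]
 [-0.002 -0.976  0.218]
 [-1.     0.002 -0.001]]
```

View pics/s5z.png

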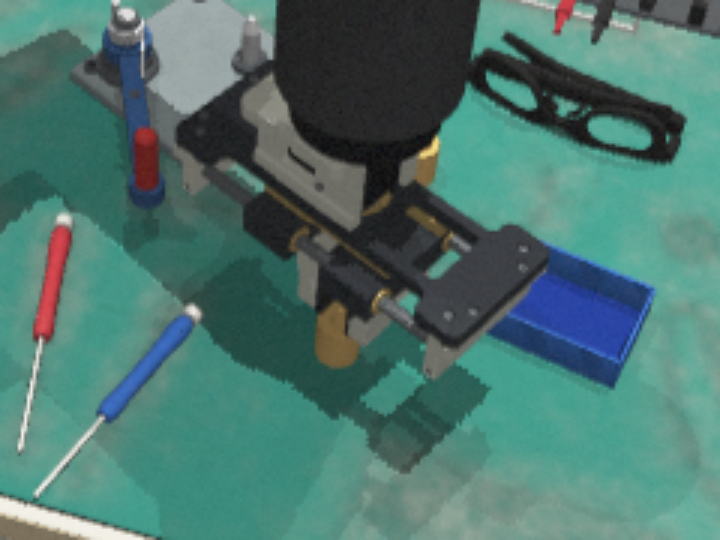

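Run:
```python
from h import *
s=dict(np.load("s5.npz"));w=dict(np.load("w5.npz"))
def proj(s,p,W):
    c=np.linalg.inv(W)@np.r_[p,1]; K=s["K"]; return (K[0,0]*c[0]/-c[2]+K[0,2], K[1,1]*-c[1]/-c[2]+K[1,2])
W=wfc(s)
for n,p in(("tcp",s["tool_pos"]),("grasp",s["tool_pos"]+[0,0,.019]),("sl top",[.456,-.327,.032]),("sl bot",[.456,-.327,0])):
    u=proj(s,p,W);print(n,np.round(u,1),"zoom",np.round([(u[0]-240)*3,(u[1]-200)*3]))
W=wfc(w,w); u=[proj(w,w["tool_pos"]+[0,0,d],W) for d in (0,.019,.04)];print(u)
C=cloud(s).reshape(-1,3)
import sys
v,u=np.mgrid[290:325:4,340:372:4]
C=cloud(s)
hsv=cv2.cvtColor(s["image"],cv2.COLOR_RGB2HSV);m=cv2.inRange(hsv,(12,90,60),(32,255,255))>0
P=C[m];P=P[(P[:,2]<.06)&(P[:,0]<.52)&(P[:,0]>.4)&(P[:,1]>-.4)&(P[:,1]<-.27)];print(len(P),P.min(0),P.max(0),P.mean(0))
```

```text
tcp [353.  313.6] zoom [339. 341.]
grasp [353.7 306.9] zoom [341. 321.]
sl top [352.7 306.7] zoom [338. 320.]
sl bot [351.5 317.8] zoom [334. 353.]
[(np.float64(315.17010179400916), np.float64(272.74123340422955)), (np.float64(315.2466050447093), np.float64(286.2502138865038)), (np.float64(315.35240104613445), np.float64(304.93172225738647))]
216 [ 0.44356112 -0.3391591   0.001883  ] [ 0.46585106 -0.31440073  0.03922165] [ 0.45136626 -0.32706885  0.02171132]
```

```bash
python3 -m crank '[{"linear":[0,0,0],"rot":[0,0,0],"hand":0.0},{"linear":[0,0,0],"rot":[0,0,0],"hand":0.0}]'; python3 look.py scene s6;python3 look.py wrist w6; python3 -c "
import cv2;i=cv2.imread('pics/s6.png');j=cv2.imread('pics/s5.png');cv2.imwrite('pics/s6z.png',cv2.hconcat([cv2.resize(k[270:340,320:400],None,fx=5,fy=5,interpolation=cv2.INTER_CUBIC) for k in (j,i)]))"
```

```text
clock: 8.2
tool_pos: [0.4577, -0.3281, 0.0109]
orientation: [100.0, 89.9, -92.6]
force: [-0.3, -0.0, 0.4]
opening: 0.0011
8.2 [ 0.4577 -0.3281  0.0109] [-15.6  21.5 -26.8   0.2 -41.7  92.9] force [-0.3 -0.   0.4] 0.0011184278304373556
[[-0.    -0.218 -0.976]
 [-0.002 -0.976  0.218]
 [-1.     0.002 -0.   ]]
8.25 [ 0.4577 -0.328   0.0108] [-15.6  21.5 -26.8   0.2 -41.7  92.9] force [-0.2  0.4 -0.1] 0.0004137243973587697
[[-0.    -0.218 -0.976]
 [-0.002 -0.976  0.218]
 [-1.     0.002 -0.   ]]
```

View pics/s6z.png

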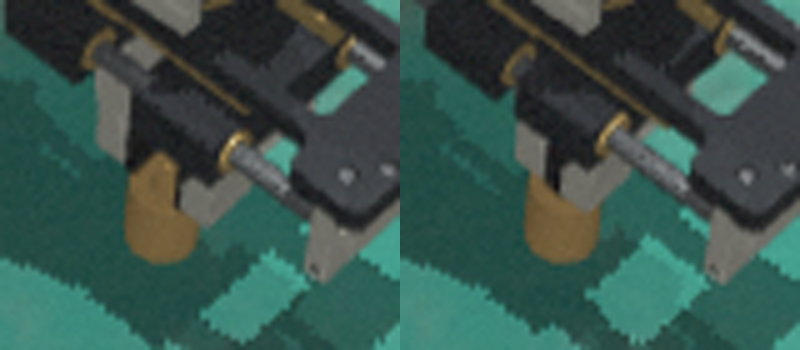

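View pics/w6.png

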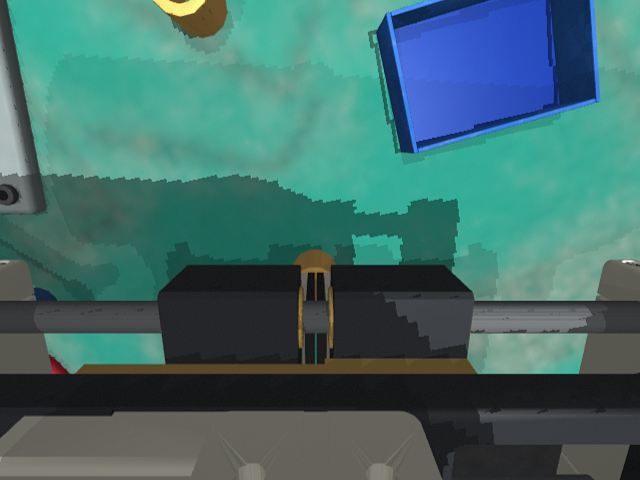

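Run:
```python
from h import *
s=dict(np.load("s6.npz"))
C=cloud(s)
for v in range(296,316,2):
    print(v,[tuple((C[v,u]*1000).round().astype(int).tolist())+tuple(s["image"][v,u].tolist()) for u in (352,354,357,360)])
w=dict(np.load("w6.npz")); C=cloud(w,w)
for p in [(315,255),(315,262),(310,280),(320,280),(315,268)]: print(p,(C[p[1],p[0]]*1000).round())
```

```text
296 [(416, -342, 115, 29, 35, 37), (417, -345, 117, 35, 34, 37), (414, -351, 125, 45, 45, 50), (421, -353, 118, 104, 91, 63)]
298 [(416, -342, 111, 33, 34, 35), (415, -346, 115, 27, 31, 33), (414, -351, 120, 24, 28, 30), (419, -354, 116, 148, 125, 79)]
300 [(416, -343, 106, 28, 25, 30), (416, -346, 109, 27, 28, 33), (414, -352, 116, 33, 36, 38), (418, -355, 113, 94, 80, 53)]
302 [(449, -328, 54, 27, 28, 28), (450, -331, 55, 66, 68, 63), (414, -352, 110, 36, 37, 37), (445, -344, 69, 77, 76, 73)]
304 [(448, -329, 50, 87, 86, 82), (446, -333, 56, 110, 109, 102), (414, -352, 106, 84, 83, 78), (448, -343, 60, 103, 103, 95)]
306 [(445, -331, 49, 92, 93, 85), (445, -334, 52, 111, 110, 103), (444, -340, 57, 110, 110, 102), (451, -342, 51, 104, 104, 96)]
308 [(449, -329, 38, 100, 99, 92), (446, -334, 45, 110, 109, 102), (445, -340, 51, 110, 110, 103), (452, -342, 45, 108, 108, 101)]
310 [(450, -329, 31, 118, 96, 58), (447, -334, 38, 115, 103, 84), (445, -340, 46, 108, 109, 102), (463, -338, 23, 73, 88, 74)]
312 [(446, -331, 32, 123, 99, 61), (447, -334, 33, 124, 101, 62), (445, -341, 40, 108, 100, 81), (473, -334, 2, 55, 90, 75)]
314 [(446, -332, 26, 116, 95, 57), (449, -334, 25, 120, 97, 62), (452, -338, 24, 115, 97, 61), (470, -336, 1, 47, 95, 83)]
(315, 255) [ 468. -330.   11.]
(315, 262) [ 468. -330.   22.]
(310, 280) [ 467. -328.   44.]
(320, 280) [ 466. -332.   44.]
(315, 268) [ 468. -330.   31.]
```

Run:
```python
from h import *
for t in ["w1","w2","w3","w5","w6"]:
    w=dict(np.load(t+".npz"));C=cloud(w,w)
    M=R.from_euler("xyz",w["orientation"],degrees=True).as_matrix();P=(C-w["tool_pos"])@M
    m=(w["depth"]>0)&(abs(P[...,2])<.02)&(P[...,0]>-.08)&(P[...,0]<.005)&(abs(P[...,1])<.07)
    v,u=np.nonzero(m);Q=P[m]*1000
    print(t,len(Q))
    for a in range(-80,5,8):
        k=(Q[:,0]>=a)&(Q[:,0]<a+8)
        if k.any(): print(a,k.sum(),Q[k].min(0).round(),Q[k].max(0).round(), v[k].min(),v[k].max())
```

```text
w1 5133
-80 733 [-80. -48.  -9.] [-72.  49.  11.] 334 373
-72 1170 [-72. -48.  -4.] [-64.  48.  12.] 334 373
-64 378 [-64. -61. -11.] [-56.  61.  11.] 298 356
-56 722 [-56. -62. -11.] [-48.  62.  11.] 290 345
-48 830 [-48. -60. -11.] [-40.  61.  11.] 283 336
-40 705 [-40. -60. -11.] [-32.  60.   1.] 276 300
-32 546 [-32. -59. -11.] [-24.  60.   5.] 273 300
-24 49 [-24. -47.  -9.] [-22.  47.   5.] 273 300
w2 5130
-80 739 [-80. -48.  -9.] [-72.  49.  11.] 334 373
-72 1163 [-72. -48.  -5.] [-64.  48.  12.] 334 373
-64 390 [-64. -61. -11.] [-56.  61.  10.] 297 356
-56 716 [-56. -61. -11.] [-48.  62.  11.] 290 345
-48 827 [-48. -59. -11.] [-40.  60.  10.] 282 335
-40 697 [-40. -60. -11.] [-32.  60.   1.] 276 300
-32 545 [-32. -60. -11.] [-24.  60.   5.] 273 300
-24 53 [-24. -47.  -9.] [-22.  47.   5.] 273 300
w3 4410
-80 528 [-80. -35.  -9.] [-72.  35.  10.] 334 373
-72 987 [-72. -35.  -4.] [-64.  35.  11.] 334 370
-64 294 [-64. -48. -11.] [-56.  48.  11.] 298 356
-56 686 [-56. -48. -11.] [-48.  49.  11.] 290 345
-48 768 [-48. -47. -11.] [-40.  47.  10.] 282 334
-40 637 [-40. -46. -11.] [
[... 368 characters left out ...]
] 283 297
-40 193 [-40.  -6. -11.] [-32.   7.  -6.] 275 293
-32 150 [-32.  -7. -11.] [-24.   7.  -7.] 273 280
-24 9 [-24.  -3.  -9.] [-23.   4.  -9.] 273 273
w6 2003
-80 55 [-77.  -4.  -5.] [-73.   4.   4.] 334 363
-72 586 [-71.  -4.  -4.] [-67.   4.  10.] 334 363
-64 7 [-58.  -4. -11.] [-56.   5. -10.] 298 300
-56 122 [-56.  -4. -11.] [-48.   5.  -8.] 293 300
-48 218 [-48.  -6. -11.] [-40.   6.  -4.] 283 297
-40 189 [-40.  -6. -11.] [-32.   7.  -5.] 276 294
-32 144 [-32.  -7. -11.] [-24.   7.  -7.] 273 280
-24 232 [-24.  -7. -11.] [-16.   7.   8.] 265 300
-16 162 [-16.  -8. -11.] [-8.  8.  8.] 260 298
-8 176 [ -8. -10. -11.] [-0. 10.  8.] 254 291
0 112 [  0. -12. -11.] [ 5. 11.  8.] 252 286
```

```bash
python3 -m crank '[{"linear":[0,0,0.1],"rot":[0,0,0],"hand":0.6},{"linear":[0,0,0],"rot":[0,0,0],"hand":0.6},{"linear":[0,0,0],"rot":[0,0,0],"hand":0.6},{"linear":[0,0,0],"rot":[0,0,0],"hand":0.6},{"linear":[0,0,0],"rot":[0,0,0],"hand":0.6},{"linear":[-0.02,0.02,-0.15],"rot":[0,0,0],"hand":0.6},{"linear":[0,0,-0.12],"rot":[0,0,0],"hand":0.6},{"linear":[0,0,-0.12],"rot":[0,0,0],"hand":0.6},{"linear":[0,0,0],"rot":[0,0,0],"hand":0.6}]'; python3 look.py scene s7;python3 -c "
import cv2;i=cv2.imread('pics/s7.png');cv2.imwrite('pics/s7z.png',cv2.resize(i[260:350,310:420],None,fx=6,fy=6,interpolation=cv2.INTER_CUBIC))"
```

```text
clock: 9.43
tool_pos: [0.4558, -0.3265, -0.0086]
orientation: [51.8, 89.9, -140.9]
force: [0.1, 0.3, 0.1]
opening: 0.0529
9.425 [ 0.4558 -0.3265 -0.0086] [-15.5  22.9 -28.    0.1 -39.2  92.8] force [0.1 0.3 0.1] 0.052900578245755676
[[-0.002 -0.218 -0.976]
 [-0.001 -0.976  0.218]
 [-1.     0.002  0.001]]
```

View pics/s7z.png

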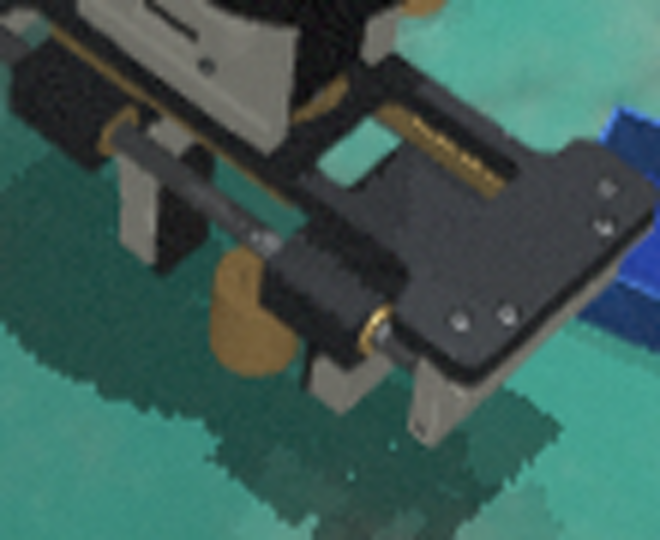

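```bash
python3 - <<'E'
from h import *
s=dict(np.load("s7.npz"));C=cloud(s)
for x,y in ((425,430),(425,420),(430,400),(340,400),(340,390),(335,408),(150,250),(145,240)): print((x,y),(C[int(round(260+y/6)),int(round(310+x/6))]*1000).round())
E
python3 -m crank '[{"linear":[0,0,-0.12],"rot":[0,0,0],"hand":0.6},{"linear":[0,0,0],"rot":[0,0,0],"hand":0},{"linear":[0,0,0],"rot":[0,0,0],"hand":0},{"linear":[0,0,0],"rot":[0,0,0],"hand":0},{"linear":[0,0,0],"rot":[0,0,0],"hand":0},{"linear":[0,0,0],"rot":[0,0,0],"hand":0},{"linear":[0,0,0],"rot":[0,0,0],"hand":0}]'
```

```text
(425, 430) [ 400. -403.   88.]
(425, 420) [ 400. -402.   94.]
(430, 400) [ 399. -403.  103.]
(340, 400) [ 437. -365.   26.]
(340, 390) [ 437. -365.   32.]
(335, 408) [ 436. -364.   23.]
(150, 250) [ 455. -294.   21.]
(145, 240) [ 451. -294.   32.]
clock: 10.35
tool_pos: [0.4566, -0.3268, -0.0153]
orientation: [109.1, 89.9, -83.5]
force: [-0.1, -0.1, -0.6]
opening: 0.0255
```

```bash
python3 -m crank '[{"linear":[0,0,0.4],"rot":[0,0,0],"hand":0},{"linear":[0,0,0.6],"rot":[0,0,0],"hand":0},{"linear":[0,0,0.5],"rot":[0,0,0],"hand":0},{"linear":[0.5,-0.6,0],"rot":[0,0,0],"hand":0},{"linear":[0.5,-0.6,0],"rot":[0,0,0],"hand":0},{"linear":[0.5,-0.5,0],"rot":[0,0,0],"hand":0},{"linear":[0,0,0],"rot":[0,0,0],"hand":0},{"linear":[0,0,0],"rot":[0,0,0],"hand":0}]'; python3 look.py wrist w8; python3 m.py w8
```

```text
clock: 11.35
tool_pos: [0.5478, -0.4311, 0.0779]
orientation: [92.0, 89.9, -100.6]
force: [0.4, 0.8, -0.9]
opening: 0.0255
11.35 [ 0.5478 -0.4311  0.0779] [-22.2  27.8  -5.1   0.1 -57.1  99.6] force [ 0.4  0.8 -0.9] 0.02548494855586676
[[-0.    -0.218 -0.976]
 [-0.002 -0.976  0.218]
 [-1.     0.002 -0.   ]]
brass 315.0 335.0 4 28 [ 0.4833 -0.4166]
brass 246.5 317.5 59 7 [ 0.508  -0.3715]
brass 383.3 317.0 60 8 [ 0.4867 -0.4679]
brass 315.5 281.0 38 55 [ 0.5246 -0.4262]
   top pts 258 [ 0.5546 -0.432   0.117 ]
brass 121.7 211.4 39 55 [ 0.601  -0.3116]
   top pts 863 [ 0.5995 -0.3032  0.0293]
blue [310.5 248.1  83.6 123.5] [ 0.5454 -0.4272]
handle 0 0
pin 0 0
```

View pics/w8.png

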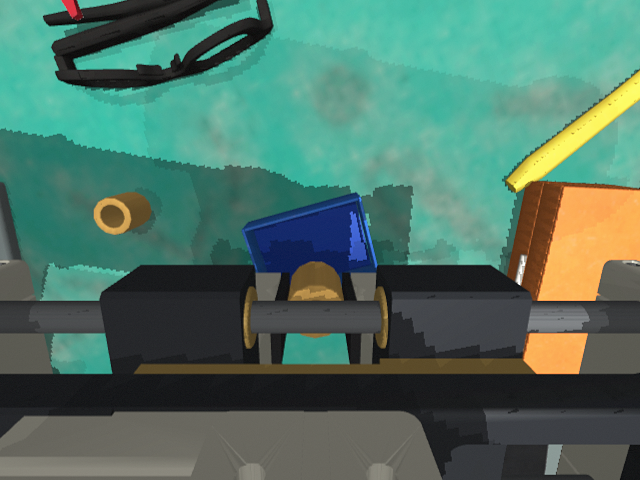

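```bash
python3 -m crank '[{"linear":[-0.08,0.05,-0.4],"rot":[0,0,0],"hand":0},{"linear":[0,0,-0.4],"rot":[0,0,0],"hand":0},{"linear":[0,0,-0.3],"rot":[0,0,0],"hand":0},{"linear":[0,0,0],"rot":[0,0,0],"hand":0},{"linear":[0,0,0],"rot":[0,0,0],"hand":0}]'
```

```text
clock: 12.02
tool_pos: [0.542, -0.4258, 0.0131]
orientation: [139.0, 89.8, -53.4]
force: [0.1, 0.1, 0.0]
opening: 0.0251
```

```bash
python3 -m crank '[{"linear":[0.01,-0.03,-0.13],"rot":[0,0,0],"hand":0},{"linear":[0,0,0],"rot":[0,0,0],"hand":0.5},{"linear":[0,0,0],"rot":[0,0,0],"hand":0.5},{"linear":[0,0,0],"rot":[0,0,0],"hand":0.5},{"linear":[0,0,0.5],"rot":[0,0,0],"hand":0.5},{"linear":[0,0,0.8],"rot":[0,0,0],"hand":0.6},{"linear":[0,0.5,0.4],"rot":[0,0,0],"hand":0.6},{"linear":[0.3,0.9,0],"rot":[0,0,0],"hand":0.6},{"linear":[0.3,0.7,0],"rot":[0,0,0],"hand":0.6},{"linear":[0,0,0],"rot":[0,0,0],"hand":0.6}]'; python3 look.py wrist w9; python3 m.py w9; python3 look.py top t9; python3 -c "
import cv2;i=cv2.imread('pics/t9.png');cv2.imwrite('pics/t9z.png',cv2.resize(i[180:300,330:470],None,fx=4,fy=4,interpolation=cv2.INTER_CUBIC))"
```

```text
clock: 13.28
tool_pos: [0.5805, -0.2997, 0.1133]
orientation: [161.5, 89.5, -31.1]
force: [-0.3, -0.7, 0.0]
opening: 0.0527
13.275 [ 0.5805 -0.2997  0.1133] [-10.1  22.   -9.5   0.2 -58.1  87.5] force [-0.3 -0.7  0. ] 0.05273457905045299
[[ 0.007 -0.217 -0.976]
 [-0.004 -0.976  0.217]
 [-1.     0.003 -0.008]]
brass 441.8 317.3 59 11 [ 0.4892 -0.3878]
brass 188.5 317.4 9 59 [ 0.5354 -0.1819]
brass 477.4 242.8 46 32 [ 0.5474 -0.4235]
   top pts 678 [ 0.5425 -0.4277  0.0321]
brass 313.5 210.0 36 31 [ 0.601  -0.3032]
   top pts 542 [ 0.5993 -0.303   0.0295]
blue [473.9 234.4  75.6 117.3] [ 0.5505 -0.4264]
blue [ 57.1  24.9  13.8 131. ] [ 0.7673 -0.1552]
handle 0 0
pin 304 [ 0.617  -0.1743  0.0452]
13.325 [ 0.5799 -0.3008  0.1132] [-10.2  22.   -9.5   0.2 -58.1  87.5] force [ 0.2 -0.3  0.2] 0.05236373381990946
[[ 0.007 -0.218 -0.976]
 [-0.004 -0.976  0.218]
 [-1.     0.003 -0.008]]
```

View pics/w9.png

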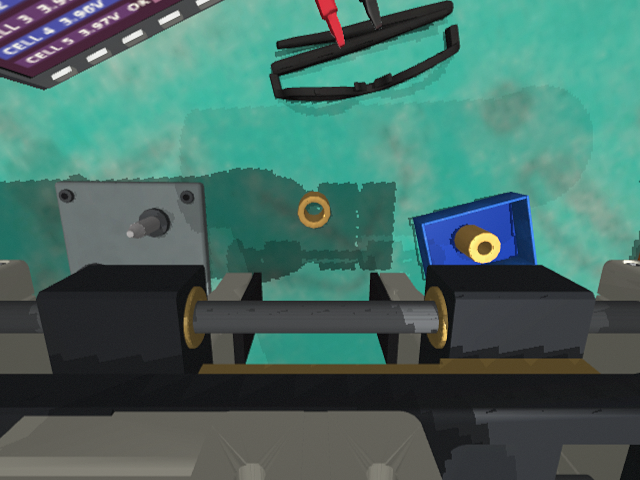

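View pics/t9z.png

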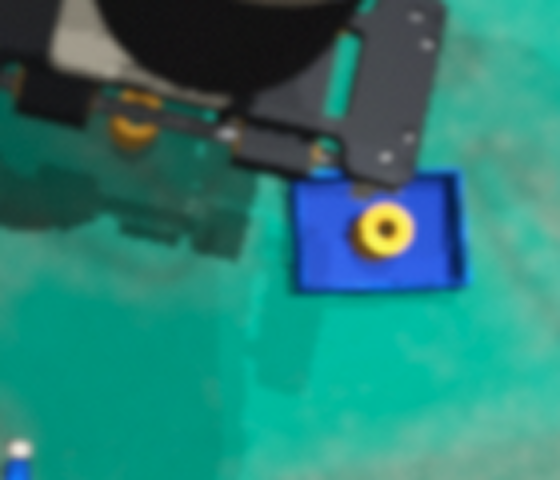

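```bash
python3 - <<'E'
from h import *
C=np.vstack([cloud(dict(np.load(t+"0.npz"))).reshape(-1,3) for t in("top","scene")])
for y in np.arange(-.45,.05,.05):
    m=(C[:,1]>y)&(C[:,1]<y+.05)&(C[:,2]>.06)&(C[:,2]<.3)&(C[:,0]>.63)
    print(round(y,2),m.sum(),np.percentile(C[m,0],1).round(3) if m.any() else 0)
E
python3 -m crank '[{"linear":[0.32,-0.03,-0.5],"rot":[0.05,0.08,0],"hand":0.6},{"linear":[0,0,-0.5],"rot":[0,0,0],"hand":0.6},{"linear":[0,0,-0.3],"rot":[0,0,0],"hand":0.6},{"linear":[0,0,0],"rot":[0,0,0],"hand":0.6},{"linear":[0,0,0],"rot":[0,0,0],"hand":0.6}]';python3 look.py wrist w10; python3 m.py w10
```

```text
-0.45 3153 0.766
-0.4 7489 0.728
-0.35 7728 0.724
-0.3 7635 0.746
-0.25 7770 0.736
-0.2 7692 0.727
-0.15 5176 0.728
-0.1 2222 0.874
-0.05 4280 0.728
-0.0 3338 0.797
clock: 14.0
tool_pos: [0.5979, -0.3084, 0.0343]
orientation: [134.7, 89.9, -58.2]
force: [-0.2, 0.5, 0.7]
opening: 0.0525
14.0 [ 0.5979 -0.3084  0.0343] [-10.7  28.2 -10.9   0.1 -50.8  87.7] force [-0.2  0.5  0.7] 0.0524728719856409
[[ 0.001 -0.223 -0.975]
 [-0.001 -0.975  0.223]
 [-1.     0.001 -0.001]]
brass 461.0 363.5 9 40 [ 0.5201 -0.3813]
brass 188.7 318.0 10 58 [ 0.5862 -0.2301]
brass 441.5 317.4 59 11 [ 0.5535 -0.3738]
brass 305.0 263.0 54 44 [ 0.6039 -0.304 ]
   top pts 1034 [ 0.5994 -0.3029  0.0294]
blue [532.3 254.4 146.1  54.2] [ 0.575  -0.4349]
handle 0 0
pin 0 0
```

```bash
python3 -m crank '[{"linear":[0.02,0.09,-0.3],"rot":[0,0,0],"hand":0.6},{"linear":[0,0,-0.3],"rot":[0,0,0],"hand":0.6},{"linear":[0,0,-0.15],"rot":[0,0,0],"hand":0.6},{"linear":[0,0,0],"rot":[0,0,0],"hand":0.6},{"linear":[0,0,0],"rot":[0,0,0],"hand":0.6}]'
```

```text
clock: 14.68
tool_pos: [0.5997, -0.3025, -0.0123]
orientation: [162.4, 89.8, -30.5]
force: [1.1, 0.2, 0.7]
opening: 0.0526
```

```bash
python3 -m crank '[{"linear":[0,0,0],"rot":[0,0,0],"hand":0},{"linear":[0,0,0],"rot":[0,0,0],"hand":0},{"linear":[0,0,0],"rot":[0,0,0],"hand":0},{"linear":[0,0,0],"rot":[0,0,0],"hand":0},{"linear":[0,0,0],"rot":[0,0,0],"hand":0},{"linear":[0,0,0],"rot":[0,0,0],"hand":0}]';  python3 -m crank '[{"linear":[0,0,0.4],"rot":[0,0,0],"hand":0},{"linear":[0,0,0.6],"rot":[0,0,0],"hand":0},{"linear":[0,0,0.6],"rot":[0,0,0],"hand":0},{"linear":[0.13,0.8,0],"rot":[0,0,0],"hand":0},{"linear":[0.12,0.7,0],"rot":[0,0,0],"hand":0},{"linear":[0,0.5,0],"rot":[0,0,0],"hand":0},{"linear":[0,0,0],"rot":[0,0,0],"hand":0},{"linear":[0,0,0],"rot":[0,0,0],"hand":0}]';python3 look.py wrist w11;python3 look.py scene s11;python3 m.py w11; python3 -c "
import cv2;i=cv2.imread('pics/s11.png');cv2.imwrite('pics/s11z.png',cv2.resize(i[130:280,240:420],None,fx=4,fy=4,interpolation=cv2.INTER_CUBIC))"
```

```text
clock: 15.42
tool_pos: [0.6005, -0.3028, -0.0109]
orientation: [169.7, 89.7, -23.2]
force: [-1.3, 0.4, -0.8]
opening: 0.0252
clock: 16.42
tool_pos: [0.615, -0.1799, 0.0879]
orientation: [176.2, 89.7, -16.7]
force: [-0.4, 0.0, -0.6]
opening: 0.0253
16.425 [ 0.615  -0.1799  0.0879] [  1.2  22.4 -12.5   0.1 -54.8  75.8] force [-0.4  0.  -0.6] 0.025285824231514688
[[ 0.005 -0.224 -0.974]
 [-0.001 -0.974  0.224]
 [-1.     0.    -0.005]]
16.475 [ 0.615  -0.18    0.0878] [  1.2  22.4 -12.5   0.1 -54.8  75.8] force [ 0.3 -0.1 -1. ] 0.025070819209723105
[[ 0.005 -0.225 -0.974]
 [-0.001 -0.974  0.225]
 [-1.     0.    -0.005]]
brass 402.5 363.5 9 17 [ 0.5056 -0.2248]
brass 247.0 318.5 6 57 [ 0.5704 -0.1169]
brass 383.5 317.5 59 7 [ 0.548  -0.2172]
brass 315.5 280.0 40 53 [ 0.589  -0.1741]
   top pts 236 [ 0.6211 -0.1808  0.117 ]
brass 630.5 249.5 21 17 [ 0.561  -0.3986]
brass 44.9 122.6 61 52 [ 0.7352 -0.0273]
   top pts 304 [ 0.7348 -0.0233  0.0426]
blue [611.7 258.4  79.5  62.5] [ 0.551  -0.3951]
blue [242.7  16.5  13.1  97.4] [ 0.7694 -0.1682]
handle 0 0
pin 285 [ 0.6184 -0.1721  0.0462]
```

View pics/s11z.png

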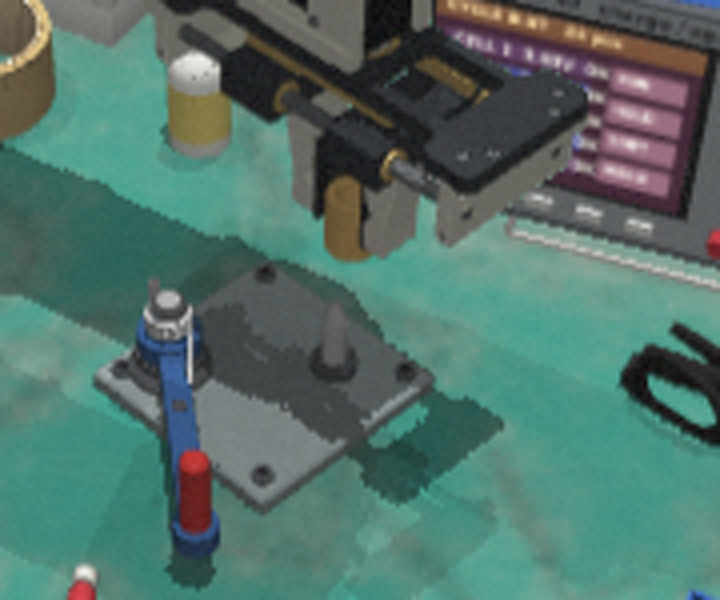

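View pics/w11.png

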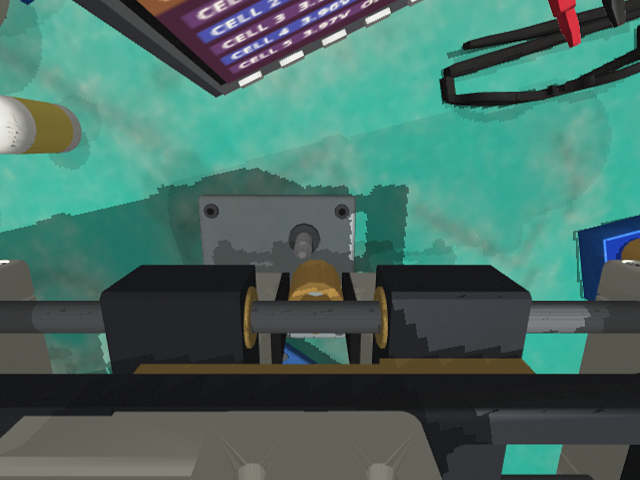

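Run:
```python
from h import *
L=lambda t:dict(np.load(t+".npz"))
for t,p in(("w9",(134,231)),("s11",(324,206)),("top0",(299.5,198)),("w2",(157,107)),("w5",(3,50)),("w11",(303,259))):
    s=L(t); print(t,ray(s,p,.053,s if t[0]=='w' else None)[:2].round(4))
for t,p in(("w9",(153,223)),("w2",(171,112)),("w11",(304,240)),("w5",(52,65))):
    s=L(t); print("sh",t,ray(s,p,.018,s)[:2].round(4))
for n,t in enumerate(("w9","w11","w2")):
    i=L(t)["image"][:,:,::-1]; x,y=((100,190),(265,205),(130,80))[n]
    cv2.imwrite(f"pics/p{n}.png",cv2.resize(i[y:y+70,x:x+80],None,fx=4,fy=4,interpolation=2))
cv2.imwrite("pics/pp.png",cv2.hconcat([cv2.imread(f"pics/p{n}.png") for n in range(2)]))
```

```text
w9 [ 0.6178 -0.1753]
s11 [ 0.6191 -0.1711]
top0 [ 0.6105 -0.1716]
w2 [ 0.6148 -0.1752]
w5 [ 0.6166 -0.1724]
w11 [ 0.6133 -0.1713]
sh w9 [ 0.6167 -0.1726]
sh w2 [ 0.6132 -0.1746]
sh w11 [ 0.6167 -0.1717]
sh w5 [ 0.6148 -0.1754]
```

View pics/pp.png

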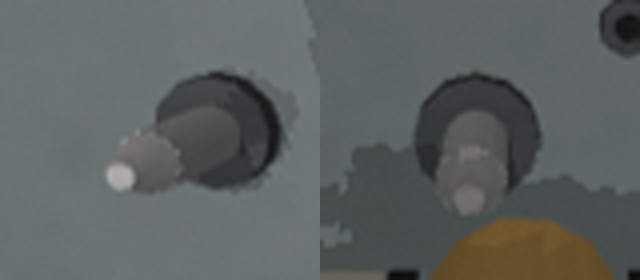

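Run:
```python
from h import *
L=lambda t:dict(np.load(t+".npz"))
for t,p,z in(("w9",(130,234.2),.054),("w11",(302,255),.054),("w11",(304.5,238),.018),("w9",(154.5,222),.018)):
    s=L(t); print(t,z,ray(s,p,z,s)[:2].round(4))
# sleeve in the hand, lower outline, w11 ; tool-frame axis
s=L("w11");C=cloud(s,s);hsv=cv2.cvtColor(s["image"],cv2.COLOR_RGB2HSV);m=cv2.inRange(hsv,(10,80,50),(32,255,255))>0
M=R.from_euler("xyz",s["orientation"],degrees=True).as_matrix();P=C[m]
P=P[(np.hypot(P[:,0]-.615,P[:,1]+.18)<.03)&(P[:,2]>.06)&(P[:,2]<.12)]
for a in np.arange(.06,.125,.005):
    Q=P[(P[:,2]>=a)&(P[:,2]<a+.005)]
    if len(Q): print(a.round(3),len(Q),Q.min(0).round(4),Q.max(0).round(4))
```

```text
w9 0.054 [ 0.6163 -0.1723]
w11 0.054 [ 0.6165 -0.1714]
w11 0.018 [ 0.6182 -0.1724]
w9 0.018 [ 0.6172 -0.1741]
0.095 45 [ 0.6059 -0.1922  0.0984] [ 0.6267 -0.1695  0.1   ]
0.1 221 [ 0.6056 -0.1924  0.1   ] [ 0.6267 -0.1691  0.1049]
0.105 194 [ 0.6062 -0.1923  0.105 ] [ 0.627  -0.1694  0.1099]
0.11 181 [ 0.6076 -0.1924  0.11  ] [ 0.6268 -0.1676  0.1149]
0.115 192 [ 0.6152 -0.1924  0.115 ] [ 0.6271 -0.1691  0.12  ]
```

```bash
python3 -m crank '[{"linear":[0.05,0.13,0],"rot":[0.01,0.06,0],"hand":0},{"linear":[0,0,-0.3],"rot":[0,0,0],"hand":0},{"linear":[0,0,-0.25],"rot":[0,0,0],"hand":0},{"linear":[0,0,0],"rot":[0,0,0],"hand":0},{"linear":[0,0,0],"rot":[0,0,0],"hand":0}]';python3 look.py wrist w12;python3 look.py scene s12; python3 -c "
import cv2;i=cv2.imread('pics/s12.png');j=cv2.imread('pics/w12.png');cv2.imwrite('pics/s12z.png',cv2.hconcat([cv2.resize(i[160:240,280:360],None,fx=5,fy=5,interpolation=cv2.INTER_CUBIC),cv2.resize(j[210:310,265:365],None,fx=4,fy=4,interpolation=cv2.INTER_CUBIC)]))"
```

```text
clock: 17.15
tool_pos: [0.617, -0.1739, 0.0508]
orientation: [19.1, 89.8, -174.1]
force: [0.3, 0.2, 0.0]
opening: 0.0255
17.15 [ 0.617  -0.1739  0.0508] [  1.7  24.9 -14.1   0.  -51.2  75.1] force [0.3 0.2 0. ] 0.025469023344001713
[[-0.004 -0.228 -0.974]
 [-0.    -0.974  0.228]
 [-1.     0.001  0.004]]
17.2 [ 0.6168 -0.1738  0.0508] [  1.7  24.8 -14.2   0.  -51.2  75.1] force [0.5 0.6 0.2] 0.02531903000621882
[[-0.004 -0.228 -0.974]
 [-0.    -0.974  0.228]
 [-1.     0.001  0.004]]
```

View pics/s12z.png

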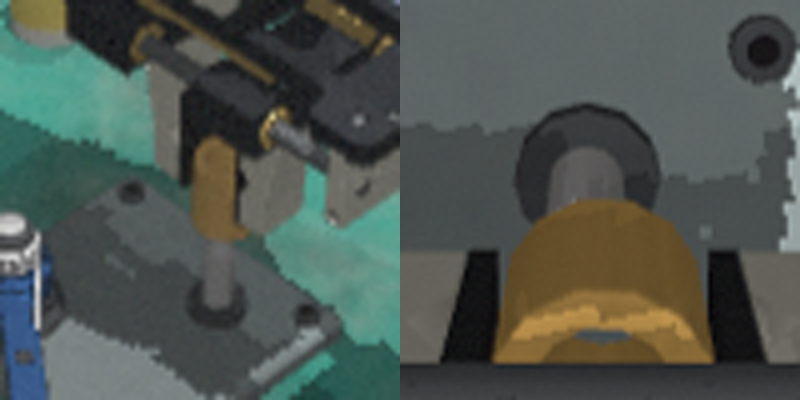

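```bash
python3 -m crank '[{"linear":[0.01,0.04,0],"rot":[0,-0.03,0],"hand":0},{"linear":[0,0,0],"rot":[0,0,0],"hand":0},{"linear":[0,0,-0.15],"rot":[0,0,0],"hand":0},{"linear":[0,0,-0.15],"rot":[0,0,0],"hand":0},{"linear":[0,0,0],"rot":[0,0,0],"hand":0}]'
```

```text
clock: 17.88
tool_pos: [0.6181, -0.1711, 0.0328]
orientation: [-176.4, 89.9, -9.5]
force: [0.3, 0.6, 0.8]
opening: 0.0249
```

```bash
python3 -m crank '[{"linear":[0,-0.01,-0.15],"rot":[0,0,0],"hand":0},{"linear":[0,0,-0.15],"rot":[0,0,0],"hand":0},{"linear":[0,0,-0.08],"rot":[0,0,0],"hand":0},{"linear":[0,0,0],"rot":[0,0,0],"hand":0}]'
```

```text
clock: 18.38
tool_pos: [0.6178, -0.1719, 0.0078]
orientation: [112.9, 90.0, -80.3]
force: [-0.3, 0.0, 0.0]
opening: 0.0251
```

```bash
python3 -m crank '[{"linear":[0,0,0],"rot":[0,0,0],"hand":0.55},{"linear":[0,0,0],"rot":[0,0,0],"hand":0.55},{"linear":[0,0,0],"rot":[0,0,0],"hand":0.55},{"linear":[0,0,0.5],"rot":[0,0,0],"hand":0.55},{"linear":[0,0,0.8],"rot":[0,0,0],"hand":0.55},{"linear":[-0.7,0,0.6],"rot":[0,0,0.9],"hand":0.55},{"linear":[-0.7,0,0.3],"rot":[0,0,0.9],"hand":0.55},{"linear":[-0.5,-0.2,0],"rot":[0,0,0.9],"hand":0.55},{"linear":[0,0,0],"rot":[0,0,0],"hand":0.55}]';python3 look.py wrist w13;python3 look.py scene s13; python3 m.py w13;python3 -c "
import cv2;i=cv2.imread('pics/s13.png');cv2.imwrite('pics/s13z.png',cv2.resize(i[160:300,240:400],None,fx=4,fy=4,interpolation=cv2.INTER_CUBIC))"
```

```text
clock: 19.5
tool_pos: [0.5014, -0.1841, 0.1454]
orientation: [155.5, 89.7, -23.7]
force: [0.5, 0.4, -0.4]
opening: 0.0484
19.5 [ 0.5014 -0.1841  0.1454] [  1.    9.8 -22.    0.1 -57.9  89.7] force [ 0.5  0.4 -0.4] 0.04837482382111715
[[ 0.004  0.014 -1.   ]
 [-0.002 -1.    -0.014]
 [-1.     0.002 -0.004]]
19.55 [ 0.5028 -0.184   0.1456] [  1.    9.9 -21.9   0.2 -57.9  89.7] force [ 0.3 -0.8 -0.3] 0.047820541781457476
[[ 0.005  0.013 -1.   ]
 [-0.002 -1.    -0.013]
 [-1.     0.002 -0.005]]
brass 433.1 317.9 56 8 [ 0.4151 -0.2958]
brass 198.2 318.4 9 57 [ 0.4119 -0.0759]
brass 592.9 182.0 52 29 [ 0.5431 -0.4183]
   top pts 633 [ 0.5423 -0.4271  0.0319]
brass 301.3 80.6 35 36 [ 0.6189 -0.1717]
   top pts 407 [ 0.616  -0.1721  0.0514]
blue [584.1 180.9  70.1 112.6] [ 0.5429 -0.42  ]
blue [267.4 201.9 162.3  26.7] [ 0.5207 -0.1415]
handle 254 [ 0.4785 -0.1835  0.0789]
pin 1004 [ 0.6159 -0.172   0.0471]
```

View pics/s13z.png

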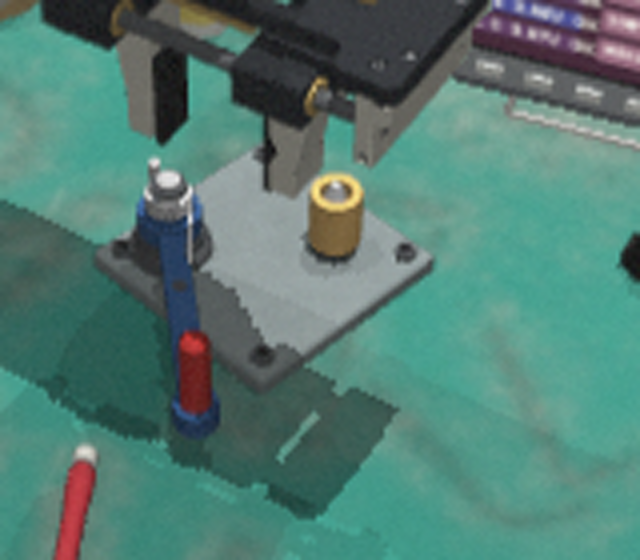

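View pics/w13.png

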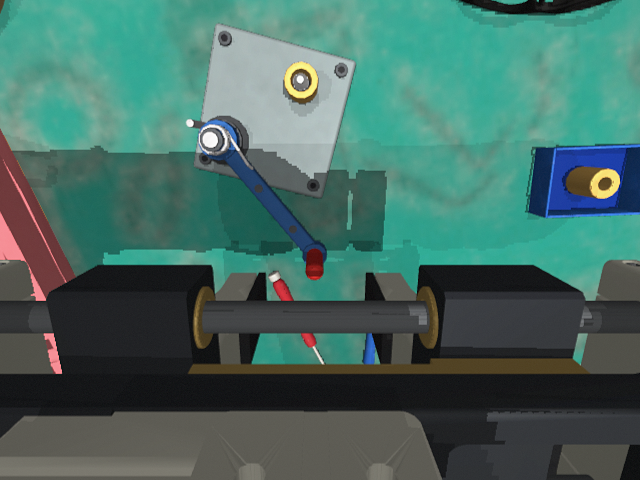

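```bash
python3 -m crank '[{"linear":[-0.1,0,0],"rot":[0,0,-1],"hand":0.6},{"linear":[-0.1,0,0],"rot":[0,0,-1],"hand":0.6},{"linear":[-0.1,0,0],"rot":[0,0,-1],"hand":0.6},{"linear":[-0.1,0,0],"rot":[0,0,-1],"hand":0.6},{"linear":[0,0,0],"rot":[0,0,-1],"hand":0.6},{"linear":[0,0,0],"rot":[0,0,-1],"hand":0.6},{"linear":[0,0,0],"rot":[0,0,-1],"hand":0.6},{"linear":[0,0,0],"rot":[0,0,-1],"hand":0.6},{"linear":[0,0,0],"rot":[0,0,-1],"hand":0.6},{"linear":[0,0,0],"rot":[0,0,-1],"hand":0.6},{"linear":[0,0,0],"rot":[0,0,-1],"hand":0.6},{"linear":[0,0,0],"rot":[0,0,-1],"hand":0.6},{"linear":[0,0,0],"rot":[0,0,-1],"hand":0.6},{"linear":[0,0,0],"rot":[0,0,-1],"hand":0.6},{"linear":[0,0,0],"rot":[0,0,-1],"hand":0.6}]'; python3 -m crank '[{"linear":[0,0,0],"rot":[0,0,-1],"hand":0.6},{"linear":[0,0,0],"rot":[0,0,-1],"hand":0.6},{"linear":[0,0,0],"rot":[0,0,-1],"hand":0.6},{"linear":[0,0,0],"rot":[0,0,-1],"hand":0.6},{"linear":[0,0,0],"rot":[0,0,-1],"hand":0.6},{"linear":[0,0,0],"rot":[0,0,-1],"hand":0.6},{"linear":[0,0,0],"rot":[0,0,-1],"hand":0.6},{"linear":[0,0,0],"rot":[0,0,-1],"hand":0.6},{"linear":[0,0,0],"rot":[0,0,-1],"hand":0.6},{"linear":[0,0,0],"rot":[0,0,-1],"hand":0.6},{"linear":[0,0,0],"rot":[0,0,-1],"hand":0.6},{"linear":[0,0,0],"rot":[0,0,-1],"hand":0.6},{"linear":[0,0,0],"rot":[0,0,-1],"hand":0.6},{"linear":[0,0,0],"rot":[0,0,0],"hand":0.6}]'; python3 look.py wrist w14; python3 m.py w14 | grep handle
```

```text
clock: 21.48
tool_pos: [0.4929, -0.1805, 0.1383]
orientation: [88.0, 89.4, -169.1]
force: [0.2, -0.6, -1.0]
opening: 0.0527
clock: 23.22
tool_pos: [0.5061, -0.1771, 0.1303]
orientation: [106.9, 88.9, 142.2]
force: [0.5, -0.2, 0.6]
opening: 0.0525
23.225 [ 0.5061 -0.1771  0.1303] [  1.1  11.7 -21.5  -0.8 -57.7 -55.4] force [ 0.5 -0.2  0.6] 0.052529709137331126
[[-0.015 -0.578  0.816]
 [ 0.012  0.816  0.578]
 [-1.     0.018 -0.005]]
handle 325 [ 0.4763 -0.1841  0.0791]
```

View pics/w14.png

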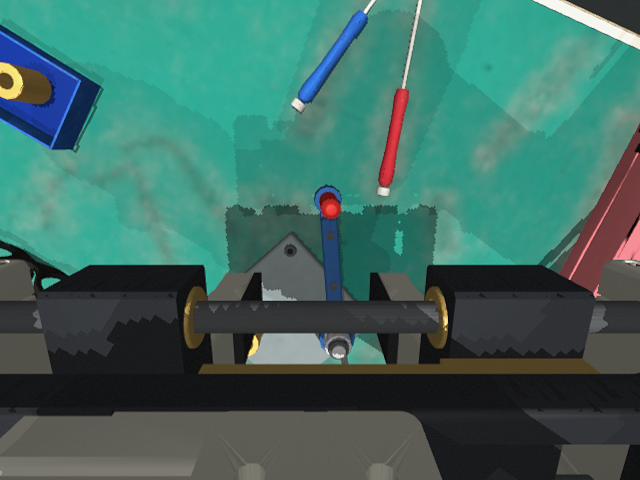

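```bash
python3 -m crank '[{"linear":[-0.45,-0.11,-0.3],"rot":[-0.14,-0.17,0],"hand":0.6},{"linear":[0,0,-0.3],"rot":[0,0,0],"hand":0.6},{"linear":[0,0,-0.2],"rot":[0,0,0],"hand":0.6},{"linear":[0,0,0],"rot":[0,0,0],"hand":0.6},{"linear":[0,0,0],"rot":[0,0,0],"hand":0.6}]'; python3 look.py wrist w15; python3 m.py w15 | grep handle
```

```text
clock: 23.9
tool_pos: [0.4808, -0.1836, 0.081]
orientation: [-105.5, 89.9, -69.7]
force: [0.0, -0.7, 0.6]
opening: 0.053
23.9 [ 0.4808 -0.1836  0.081 ] [  1.1  12.2 -28.8   0.1 -49.  -55.4] force [ 0.  -0.7  0.6] 0.05303387319185137
[[ 0.001 -0.585  0.811]
 [-0.002  0.811  0.585]
 [-1.    -0.002 -0.   ]]
handle 481 [ 0.4754 -0.1845  0.0789]
```

View pics/w15.png

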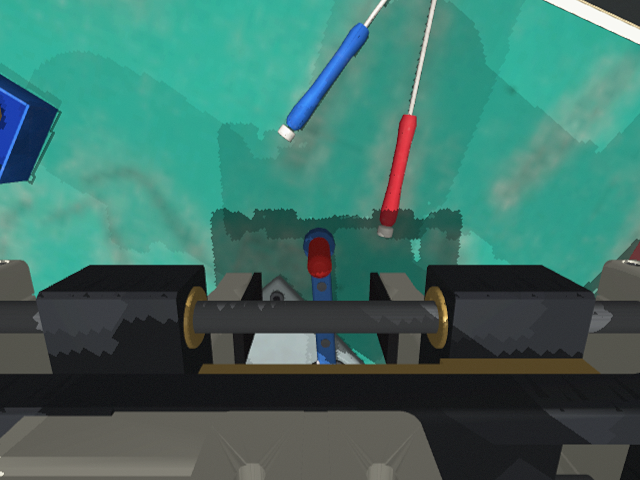

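```bash
python3 -m crank '[{"linear":[-0.07,-0.01,-0.3],"rot":[0,0,0],"hand":0.6},{"linear":[0,0,-0.3],"rot":[0,0,0],"hand":0.6},{"linear":[0,0,-0.25],"rot":[0,0,0],"hand":0.6},{"linear":[0,0,0],"rot":[0,0,0],"hand":0.6},{"linear":[0,0,0],"rot":[0,0,0],"hand":0.6}]'
```

```text
clock: 24.58
tool_pos: [0.48, -0.1844, 0.0321]
orientation: [-53.4, 89.6, -17.5]
force: [0.4, 0.0, -0.5]
opening: 0.0528
```

```bash
python3 -m crank '[{"linear":[-0.06,0,-0.15],"rot":[0,0,0],"hand":0.6},{"linear":[0,0,0],"rot":[0,0,0],"hand":0.6},{"linear":[0,0,0],"rot":[0,0,0],"hand":0},{"linear":[0,0,0],"rot":[0,0,0],"hand":0},{"linear":[0,0,0],"rot":[0,0,0],"hand":0},{"linear":[0,0,0],"rot":[0,0,0],"hand":0},{"linear":[0,0,0],"rot":[0,0,0],"hand":0},{"linear":[0,0,0],"rot":[0,0,0],"hand":0}]'; python3 look.py scene s16;python3 -c "
import cv2;i=cv2.imread('pics/s16.png');cv2.imwrite('pics/s16z.png',cv2.resize(i[160:300,220:400],None,fx=4,fy=4,interpolation=cv2.INTER_CUBIC))"
```

```text
clock: 25.58
tool_pos: [0.4772, -0.1841, 0.0243]
orientation: [-46.9, 89.4, -11.1]
force: [0.4, 0.8, 1.7]
opening: 0.0132
25.575 [ 0.4772 -0.1841  0.0243] [  1.   16.1 -33.1   0.2 -40.3 -55.3] force [0.4 0.8 1.7] 0.01316221356312375
[[ 0.01  -0.586  0.81 ]
 [-0.002  0.81   0.586]
 [-1.    -0.007  0.007]]
```

View pics/s16z.png

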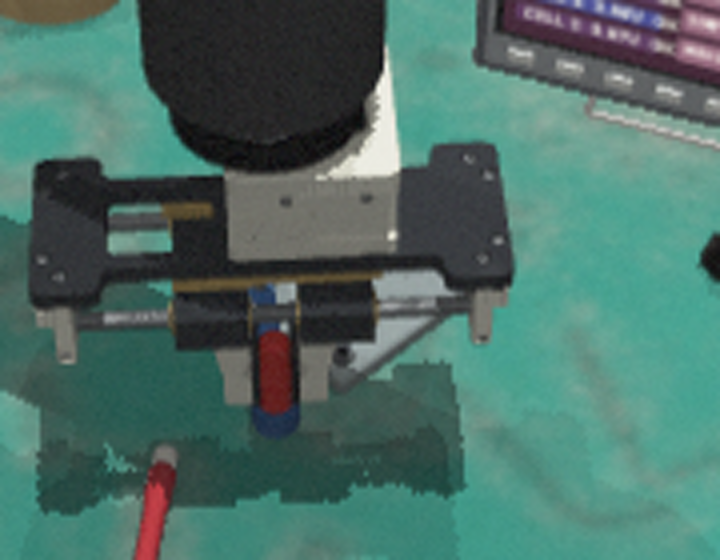

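```bash
python3 -m crank '[{"linear":[0.12,-0.135,0],"rot":[0.02,0.1,1],"hand":0},{"linear":[0.13,-0.12,0],"rot":[0,0,1],"hand":0},{"linear":[0.14,-0.115,0],"rot":[0,0,1],"hand":0},{"linear":[0.15,-0.1,0],"rot":[0,0,1],"hand":0}]'
python3 - <<'E'
from plant import monitor
import numpy as np
o=monitor.get_obs();d=o["tool_pos"][:2]-[.5721,-.1055];print(np.hypot(*d),np.degrees(np.arctan2(d[1],d[0])),o["force"],o["tool_pos"])
E
```

```text
clock: 26.12
tool_pos: [0.5092, -0.2119, 0.0243]
orientation: [52.7, 89.9, 109.1]
force: [-1.1, 4.1, 1.8]
opening: 0.0133
0.12360223535703867 -120.57598748001374 [-1.05554998  4.07811639  1.83836281] [ 0.50922594 -0.211916    0.0242516 ]
```

```bash
cat > st.py <<'E'
from plant import monitor
import numpy as np
from scipy.spatial.transform import Rotation as R
o=monitor.get_obs();d=o["tool_pos"][:2]-[.5721,-.1055];a=np.arctan2(d[1],d[0]);M=R.from_euler("xyz",o["orientation"],degrees=True).as_matrix()
print("r",np.hypot(*d).round(4),"phi",np.degrees(a).round(1),"theta",(a+np.radians(141)).round(3),"F",o["force"].round(2),"Ftan",round(o["force"][:2]@[-np.sin(a),np.cos(a)],2),"Frad",round(o["force"][:2]@[np.cos(a),np.sin(a)],2),"pos",o["tool_pos"].round(4),"x",M[:,0].round(3),"jaw",np.degrees(np.arctan2(M[1,1],M[0,1])).round(1),"op",o["opening"],"qv",abs(o["qvel"]).max().round(2),o["clock"])
E
python3 -m crank '[{"linear":[0.158,-0.085,0],"rot":[0,0,1],"hand":0},{"linear":[0.166,-0.07,0],"rot":[0,0,1],"hand":0},{"linear":[0.172,-0.055,0],"rot":[0,0,1],"hand":0},{"linear":[0.175,-0.04,0],"rot":[0,0,1],"hand":0},{"linear":[0.178,-0.023,0],"rot":[0,0,1],"hand":0}]'; python3 st.py
```

```text
clock: 26.75
tool_pos: [0.559, -0.2288, 0.0242]
orientation: [78.1, 89.7, 160.2]
force: [-2.9, 2.6, 3.7]
opening: 0.0139
r 0.124 phi -96.1 theta 0.784 F [-2.93  2.63  3.7 ] Ftan -3.19 Frad -2.31 pos [ 0.559  -0.2288  0.0242] x [-0.006  0.002 -1.   ] jaw 172.1 op 0.013851371639211824 qv 41.19 26.75
```

```bash
python3 -m crank '[{"linear":[0.18,-0.01,0],"rot":[0,-0.05,1],"hand":0},{"linear":[0.18,0.005,0],"rot":[0,0,1],"hand":0},{"linear":[0.179,0.02,0],"rot":[0,0,1],"hand":0}]'; python3 st.py;python3 look.py scene s17;python3 -c "
import cv2;i=cv2.imread('pics/s17.png');cv2.imwrite('pics/s17z.png',cv2.resize(i[140:300,240:420],None,fx=4,fy=3.7,interpolation=cv2.INTER_CUBIC))"
```

```text
clock: 27.12
tool_pos: [0.5895, -0.2285, 0.0242]
orientation: [69.6, 89.6, 167.1]
force: [-3.8, 1.5, 5.3]
opening: 0.0135
r 0.1242 phi -81.9 theta 1.031 F [-3.82  1.54  5.34] Ftan -3.57 Frad -2.06 pos [ 0.5895 -0.2285  0.0242] x [-0.006  0.001 -1.   ] jaw -172.5 op 0.013472238734057368 qv 39.1 27.125
27.125 [ 0.5895 -0.2285  0.0242] [ -3.6  26.  -16.5  -0.1 -47.9  11.1] force [-3.8  1.5  5.3] 0.013472238734057368
[[-0.006 -0.991 -0.13 ]
 [ 0.001 -0.13   0.991]
 [-1.     0.006  0.002]]
```

View pics/s17z.png

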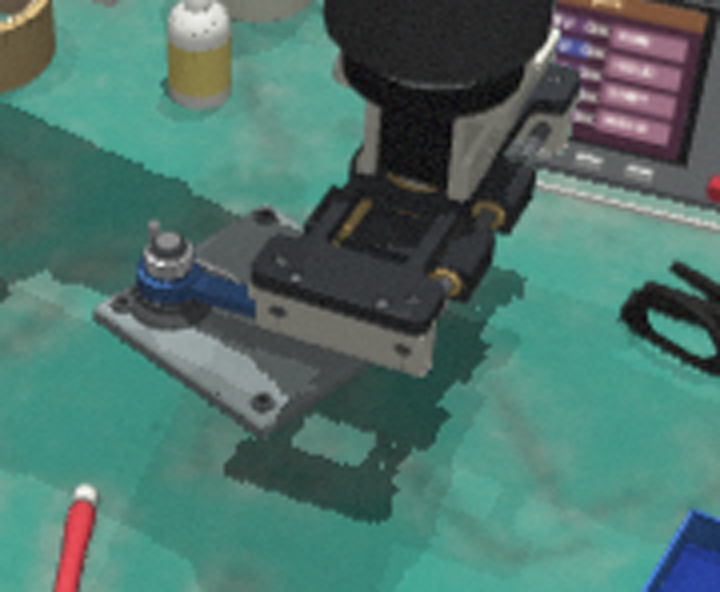

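Run:
```python
from h import *
for t in ("top0","scene0","w9","w11"):
    s=dict(np.load(t+".npz"));C=cloud(s,s if t[0]=="w" else None).reshape(-1,3)
    for a,b in ((.02,.07),(.09,.14),(.14,.2)):
        for y in (-.26,-.22,-.18,-.14):
            m=(C[:,1]>y)&(C[:,1]<y+.04)&(C[:,2]>a)&(C[:,2]<b)&(C[:,0]>.65)&(C[:,0]<.9)
            if m.sum()>20: print(t,a,y,m.sum(),np.percentile(C[m,0],[2,20]).round(3))
```

```text
top0 0.02 -0.26 87 [0.736 0.739]
top0 0.02 -0.22 92 [0.728 0.73 ]
top0 0.02 -0.18 102 [0.723 0.724]
top0 0.09 -0.26 276 [0.738 0.741]
top0 0.09 -0.22 278 [0.731 0.734]
top0 0.09 -0.18 272 [0.727 0.729]
top0 0.14 -0.26 1820 [0.746 0.761]
top0 0.14 -0.22 1910 [0.738 0.755]
top0 0.14 -0.18 1999 [0.732 0.749]
top0 0.14 -0.14 1217 [0.74  0.791]
scene0 0.02 -0.26 235 [0.737 0.741]
scene0 0.02 -0.22 226 [0.73  0.733]
scene0 0.02 -0.18 220 [0.723 0.726]
scene0 0.09 -0.26 464 [0.74  0.744]
scene0 0.09 -0.22 450 [0.732 0.736]
scene0 0.09 -0.18 415 [0.727 0.73 ]
scene0 0.14 -0.26 1208 [0.746 0.752]
scene0 0.14 -0.22 1197 [0.738 0.745]
scene0 0.14 -0.18 1178 [0.733 0.738]
scene0 0.14 -0.14 619 [0.735 0.785]
w9 0.02 -0.26 1435 [0.735 0.739]
w9 0.02 -0.22 1322 [0.728 0.73 ]
w9 0.02 -0.18 1211 [0.723 0.724]
w9 0.09 -0.26 195 [0.738 0.738]
w9 0.09 -0.22 3061 [0.731 0.733]
w9 0.09 -0.18 602 [0.726 0.728]
w11 0.02 -0.26 886 [0.735 0.738]
w11 0.02 -0.22 915 [0.728 0.73 ]
w11 0.02 -0.18 903 [0.723 0.724]
w11 0.09 -0.26 72 [0.738 0.738]
w11 0.09 -0.22 2870 [0.731 0.733]
w11 0.09 -0.18 5885 [0.727 0.729]
w11 0.09 -0.14 81 [0.73  0.731]
w11 0.14 -0.18 8097 [0.651 0.656]
w11 0.14 -0.14 5136 [0.651 0.655]
```

```bash
python3 -m crank '[{"linear":[0.14,0.022,0],"rot":[0,-0.05,-0.5],"hand":0},{"linear":[0.1,0.022,0],"rot":[0,0,-0.5],"hand":0},{"linear":[0,0,0],"rot":[0,0,-0.5],"hand":0},{"linear":[0,0,0],"rot":[0,0,0],"hand":0}]'; python3 st.py
```

```text
clock: 27.68
tool_pos: [0.5966, -0.2284, 0.0241]
orientation: [90.8, 89.1, -179.5]
force: [-6.7, 1.0, 6.3]
opening: 0.0134
r 0.1253 phi -78.7 theta 1.087 F [-6.69  1.01  6.33] Ftan -6.36 Frad -2.3 pos [ 0.5966 -0.2284  0.0241] x [-0.016 -0.    -1.   ] jaw 179.7 op 0.01341752692108796 qv 1.09 27.675
```

```bash
python3 -m crank '[{"linear":[0.14,0.05,0],"rot":[0,-0.18,0],"hand":0},{"linear":[0.14,0.05,0],"rot":[0,0,0],"hand":0}]'; python3 st.py;  python3 -m crank '[{"linear":[0.12,0.045,0],"rot":[0,0,0],"hand":0}]'; python3 st.py
```

```text
clock: 27.92
tool_pos: [0.6082, -0.2253, 0.0241]
orientation: [108.3, 89.5, -162.2]
force: [-6.6, -5.6, 5.6]
opening: 0.0136
r 0.1251 phi -73.2 theta 1.183 F [-6.56 -5.6   5.59] Ftan -7.9 Frad 3.47 pos [ 0.6082 -0.2253  0.0241] x [-0.008 -0.003 -1.   ] jaw 179.5 op 0.013586849959609352 qv 7.18 27.925
clock: 28.05
tool_pos: [0.613, -0.2241, 0.0241]
orientation: [108.6, 89.3, -162.0]
force: [-7.5, -6.1, 4.8]
opening: 0.0135
r 0.1254 phi -70.9 theta 1.223 F [-7.48 -6.05  4.76] Ftan -9.04 Frad 3.28 pos [ 0.613  -0.2241  0.0241] x [-0.012 -0.004 -1.   ] jaw 179.5 op 0.013462172495079108 qv 5.39 28.05
```

```bash
python3 -m crank '[{"linear":[0.11,0.03,0],"rot":[0,-0.1,0],"hand":0}]'; python3 st.py;  python3 -m crank '[{"linear":[0.11,0.03,0],"rot":[0,0,0],"hand":0}]'; python3 st.py
```

```text
clock: 28.18
tool_pos: [0.6161, -0.2234, 0.0239]
orientation: [116.4, 89.4, -154.2]
force: [-15.5, -3.9, 12.7]
opening: 0.0133
r 0.1258 phi -69.5 theta 1.247 F [-15.46  -3.9   12.68] Ftan -15.85 Frad -1.75 pos [ 0.6161 -0.2234  0.0239] x [-0.01  -0.005 -1.   ] jaw 179.4 op 0.013272383416550805 qv 1.79 28.175
clock: 28.3
tool_pos: [0.6162, -0.2233, 0.0238]
orientation: [106.0, 88.8, -164.8]
force: [-22.5, -8.1, 17.9]
opening: 0.0134
r 0.1258 phi -69.5 theta 1.248 F [-22.49  -8.06  17.85] Ftan -23.89 Frad -0.34 pos [ 0.6162 -0.2233  0.0238] x [-0.021 -0.006 -1.   ] jaw 179.2 op 0.013445183496668543 qv 7.02 28.3
```

```bash
python3 -m crank '[{"linear":[0.08,0.025,0],"rot":[0.03,-0.12,0],"hand":0}]'; python3 st.py; python3 look.py top t20; python3 st.py; python3 look.py scene s20; python3 look.py wrist w20; python3 st.py; python3 m.py t20; python3 -c "
import cv2;i=cv2.imread('pics/t20.png')[140:310,220:480];j=cv2.imread('pics/s20.png')[140:320,240:500];cv2.imwrite('pics/x20.png',cv2.hconcat([cv2.resize(i,(400,300),interpolation=2),cv2.resize(j,(400,300),interpolation=2)]))"
```

```text
clock: 28.42
tool_pos: [0.6158, -0.2235, 0.0239]
orientation: [102.9, 88.9, -168.0]
force: [-14.0, -4.8, 12.4]
opening: 0.0137
r 0.1258 phi -69.7 theta 1.245 F [-13.98  -4.81  12.38] Ftan -14.78 Frad -0.34 pos [ 0.6158 -0.2235  0.0239] x [-0.019 -0.004 -1.   ] jaw 179.1 op 0.013733758430732636 qv 1.28 28.425
28.425 [ 0.6158 -0.2235  0.0239] [ -2.7  28.1 -13.    0.4 -50.    1.6] force [-14.   -4.8  12.4] 0.013733758430732636
[[-0.019 -1.     0.015]
 [-0.004  0.015  1.   ]
 [-1.     0.019 -0.004]]
r 0.1258 phi -69.7 theta 1.245 F [-15.34  -5.29  12.09] Ftan -16.22 Frad -0.37 pos [ 0.6158 -0.2235  0.0239] x [-0.019 -0.004 -1.   ] jaw 179.1 op 0.013567590244136325 qv 0.14 28.475
28.475 [ 0.6158 -0.2235  0.0239] [ -2.7  28.1 -13.    0.4 -50.    1.6] force [-15.3  -5.3  12.1] 0.013567590244136325
[[-0.019 -1.     0.016]
 [-0.004  0.016  1.   ]
 [-1.     0.019 -0.004]]
28.525 [ 0.6158 -0.2234  0.0239] [ -2.7  28.1 -13.    0.4 -50.    1.6] force [-15.4  -4.6  11.9] 0.013582587711138374
[[-0.019 -1.     0.016]
 [-0.004  0.016  1.   ]
 [-1.     0.019 -0.004]]
r 0.1258 phi -69.6 theta 1.245 F [-15.24  -4.94  12.95] Ftan -16.01 Frad -0.67 pos [ 0.6158 -0.2234  0.0239] x [-0.019 -0.004 -1.   ] jaw 179.1 op 0.013359833618678475 qv 0.1 28.575
brass 101.5 464.3 30 71 [0.1114 0.1702]
brass 552.5 288.5 19 13 [ 0.4437 -0.6781]
   top pts 16 [ 0.4444 -0.6844  0.0213]
brass 424.8 237.6 12 13 [ 0.5403 -0.4254]
   top pts 64 [ 0.5412 -0.4282  0.0358]
brass 298.5 195.5 13 11 [ 0.6212 -0.1685]
   top pts 38 [ 0.6183 -0.1704  0.0529]
brass 21.7 204.4 47 57 [0.5882 0.3832]
brass 44.3 215.2 14 146 [0.5674 0.3356]
brass 228.6 146.8 8 14 [ 0.7217 -0.0203]
   top pts 9 [ 0.7244 -0.0213  0.0463]
brass 61.8 143.4 21 9 [0.7191 0.3213]
brass 98.2 112.0 32 132 [0.7905 0.2555]
blue [424.1 237.7  28.5  42. ] [ 0.5422 -0.4268]
handle 0 0
pin 129 [ 0.6156 -0.1712  0.0469]
```

View pics/x20.png

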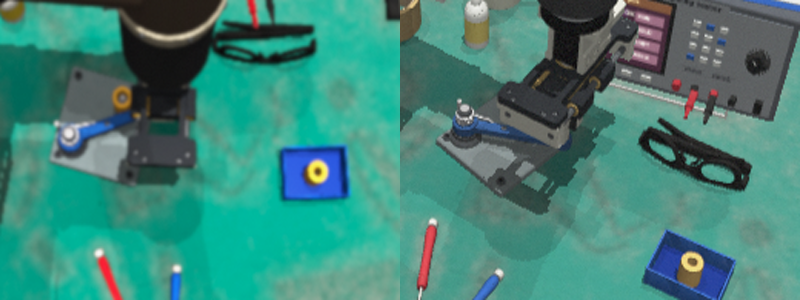

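View pics/w20.png

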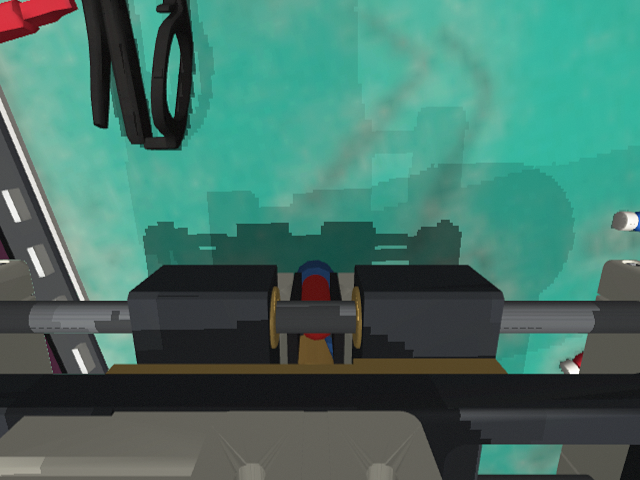

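```bash
python3 -c "
from plant import ticket
print(ticket.close_job())"; python3 st.py
```

```text
the job is handed in; nothing more can be done
None
the job is handed in; nothing more can be done
```

The job is handed in at about 28.6 s of the 72 s allowed. Both sleeves are sorted, and the sprung arm is held pressed against the seated sleeve.

- **Which sleeve fits:** I told them apart by the bore in the camera image. The wide-bore one went down over the pin without resistance. I saw it seated on the shoulder, with its top at about 51 mm against the expected 50 mm, at (0.616, -0.172). I did not try the tight one on the pin; I put it straight into the blue bin, where it stands near the centre.
- **Arm:** I gripped the red handle and swung it round. It stopped firmly at about 1.245 rad, calculated from the tool position and not read from the joint. The push at the handle was a steady 16 N or so, against about 6.4 N from the spring. By balance that is roughly 15 N on the sleeve. The arm was still, and the fingers were closed on the handle at about 13.5 mm.
- **Other things:** I saw no contact with the spectacles, glue bottle or blue screwdriver. They look unmoved in the last views, though I did not measure them again.

**Disagreements:**
- The real fingertips sit about 23 mm behind the reported TCP. My first two tries to grip the tight sleeve closed on air just above it, and I corrected for the offset after that.
- At the end there was an unexplained steady vertical force of about 12 N on the tool, and the tool was tilted about 1°.
- My estimates of the pin's position from different views differed by a few millimetres; the sleeve still went on cleanly.

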